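# Nip up a gear pump's front cover

## Robot

A 6-joint arm with a two-finger parallel gripper is mounted at the origin on the work surface. World frame = base frame: x ahead of the robot, y to its left, z up, the work surface at z = 0. Lengths are in mm, angles in rad, forces in N, time in s.
With the tool pointing down it reaches from about 350 to 775 mm from the base axis. Payload 7.3 kg.
Tool frame: the origin (TCP) lies on the centre line of the jaws, within the pads' length; the fingertips stand bot.tip_reach ahead of it and the grasp point (between the pads) lies 6 mm ahead of it (bot.tip_reach is the distance from the TCP to the fingertips, in mm); z points along the fingers, y is the direction in which the jaws open and shut (so a half turn about z gives the same grasp; the last joint's range is limited). The gripper opens to 92 mm and grips with 3 to 60 N. Pads are 19 mm wide; open, the fingers measure 130 mm over their backs; the gripper's body (75 mm by 190 mm) begins 47 mm behind the grasp point.
Start: joints at [-1.475, 0.342, 1.524, -0, 1.275, -0.146], TCP at [125.733, -509.739, 251.741] pointing down, gripper open.
Joint ranges: [-2.53, 2.53], [-0.77, 2.02], [0.04, 2.7], [-1, 4.14], [0.28, 2.66], [-3.11, 3.11]. Speed limits (rad/s): [2.57, 2.57, 3.14, 3.14, 3.14, 3.14].

## Interface

Orientations are given as [roll, pitch, yaw] about the fixed x, y, z axes, in that order (R = Rz(yaw) Ry(pitch) Rx(roll)).
In Python, from plant import bot gives the robot as it stands.
- The arm moves only by the tool step_arm, never from a script. Its argument "deltas" is a list of rows, each a list of 6 numbers: the shift along the tool's x, y, z in mm, then the turn, a rotation vector about the tool's x, y, z in rad. A call has 1 to 5 rows; each row is the pose to reach, as a shift and turn from the pose commanded when the call began, along the tool's axes at that moment; what a row does not reach only later rows make up. A row lasts 1/12 s, in which the tool goes at most 41.7 mm and 7.16 degrees, less where a joint would pass 70% of its speed; a pose out of reach is approached as far as the arm can. A call with a gripper value outside its range is refused whole. "fingers" is the finger opening in mm, from 0 to 91.8, set as the call begins (left out, the last holds). The fingers move at their own pace and stop on an object; the grip force is fixed at half the most. Time passes only in rows, so rows that repeat a pose let the fingers close. It gives the time, the measured TCP pose, the force and the opening at its end, in the units of the state.
- bot.get_obs(): the state, without advancing time (a new reading comes with each control period).
- bot.capture(name): name is "scene" or "side" or "wrist"; returns a dict with "color" (400x640x3 uint8, red, green, blue), "fx", "fy", "cx", "cy" (pixels), "k1" (the pictures are not rectified: a ray, as slopes to the right and down, at radius r is drawn at 1 + k1 r^2 times it, then the intrinsics apply), "R" (3x3) and "t" (3): a world point X has camera coordinates R X + t. Camera axes: x right, y down, z forward; pixel columns grow to the right and rows downward; lengths in mm; the calibration is good to about 2 mm. A picture is of the moment at which its call begins. There is no depth.
- bot.close_job(): hands the job in, once; it reports no verdict.
Trained networks look in a picture, given as the dict that the camera call returned (one of the last four; its "shot" number tells which), for a name from the list of things; names that differ only in an ending like _2 or _b are one class to them, and where a whole thing is asked for, a point or a joint stands for the part that bears it (a point fixed in the world has none). Each returns a list of dicts, best first, with "p" (0 to 1); they miss things now and then, are a little off and sometimes report something else, mostly with a low value. They report only what shows in the picture. A call takes as long as a camera call.
- bot.boxes_of(query, picture): "rect" ([centre column, centre row, width, height] in pixels, round what is visible of it).
The state is a dict: "time": time; "joint_positions": joint angles; "dq": joint speeds; "tau": joint torques, N m; "tool_pos": TCP position; "tcp_rot": TCP orientation; "contact_force": force on the tool from outside, world axes, zero at the start; "moment": the same for the moment, N m; "grip_width": finger opening in mm.
Only numpy, scipy, OpenCV 4.12 (cv2) and the standard library are available. Lean on these libraries where they do the work, as an engineer would, in place of code of your own. Each camera call takes 0.05 s, during which the arm holds its last target. There are 200 camera calls.

## Task

The front cover of the gear pump stands a hair proud on its sealing ring. Tighten its four nuts in cross order, each clockwise by about half a turn until you feel the cover go solid under it and the nut is just nipped tight, so that the cover seats evenly all round; do not force a nut past that, do not lean on the cover, and leave everything else on the bench where it is.

Things in the scene. Friction and masses are not known exactly. Their poses are not given: they have to be found in the camera images.
- pump: Gear pump on end, heavy, fixed, on a surface plate 75 mm high. Origin: centre of the foot's underside; z up. Aluminium cover 150 x 150 mm on top with a 24 mm shaft stub standing 40 mm above it near its middle. Four 19 mm studs on a 108 mm square (54 mm either way from the pump's axis) rise through the cover and end about 9 mm above the nuts.
- cover: Front cover, plate 150 x 150 x 22 mm; origin: centre of its underside, z up. It starts 0.37 to 0.75 mm proud of the gear body on a rubber sealing ring (soft, a few newtons at each nut) and is solid once it lands on the gear body. At what turn of the nuts that is differs from pump to pump and cannot be read from the poses: it must be felt, but it is nearly the same for the four nuts of one pump.
- cover_top (a point): centre of the cover's upper face, about 119 mm above the pump's origin; z is the face's normal
- nut_a: Steel collar nut at the corner -x, +y of the pump's frame (opposite c), right-hand thread, 2.5 mm down per turn. Hexagon 30 mm across flats from z = 3 to 30 mm, round collar 37 mm across below it, captive spring washer 41 x 2 mm under that. Origin: on the axis at the collar's underside, 2 mm above the cover; x axis square to a flat (flats every 60 degrees). Grip two opposite flats from above.
- nut_a_turn (a joint): its turn in rad, growing clockwise seen from above (tightening); -0.15 to 0.15 at the start. Slack it needs under 0.1 N m. From where the cover is solid (somewhere from 1.0 to 3.0 rad) the moment felt on the nut climbs by 0.3 to 0.4 N m per rad. Just nipped: about 0.33 N m while turning, which reads 0.23 N m once stopped; over 0.6 is forced. The washer springs it back 0.03 rad on release.
- nut_b: Steel collar nut at the corner +x, +y (opposite d), right-hand thread, 2.5 mm down per turn. Hexagon 30 mm across flats from z = 3 to 30 mm, round collar 37 mm across below it, captive spring washer 41 x 2 mm under that. Origin: on the axis at the collar's underside, 2 mm above the cover; x axis square to a flat (flats every 60 degrees). Grip two opposite flats from above.
- nut_b_turn (a joint): its turn in rad, growing clockwise seen from above (tightening); -0.15 to 0.15 at the start. Slack it needs under 0.1 N m. From where the cover is solid (somewhere from 1.0 to 3.0 rad) the moment felt on the nut climbs by 0.3 to 0.4 N m per rad. Just nipped: about 0.33 N m while turning, which reads 0.23 N m once stopped; over 0.6 is forced. The washer springs it back 0.03 rad on release.
- nut_c: Steel collar nut at the corner +x, -y (opposite a), right-hand thread, 2.5 mm down per turn. Hexagon 30 mm across flats from z = 3 to 30 mm, round collar 37 mm across below it, captive spring washer 41 x 2 mm under that. Origin: on the axis at the collar's underside, 2 mm above the cover; x axis square to a flat (flats every 60 degrees). Grip two opposite flats from above.
- nut_c_turn (a joint): its turn in rad, growing clockwise seen from above (tightening); -0.15 to 0.15 at the start. Slack it needs under 0.1 N m. From where the cover is solid (somewhere from 1.0 to 3.0 rad) the moment felt on the nut climbs by 0.3 to 0.4 N m per rad. Just nipped: about 0.33 N m while turning, which reads 0.23 N m once stopped; over 0.6 is forced. The washer springs it back 0.03 rad on release.
- nut_d: Steel collar nut at the corner -x, -y (opposite b), right-hand thread, 2.5 mm down per turn. Hexagon 30 mm across flats from z = 3 to 30 mm, round collar 37 mm across below it, captive spring washer 41 x 2 mm under that. Origin: on the axis at the collar's underside, 2 mm above the cover; x axis square to a flat (flats every 60 degrees). Grip two opposite flats from above.
- nut_d_turn (a joint): its turn in rad, growing clockwise seen from above (tightening); -0.15 to 0.15 at the start. Slack it needs under 0.1 N m. From where the cover is solid (somewhere from 1.0 to 3.0 rad) the moment felt on the nut climbs by 0.3 to 0.4 N m per rad. Just nipped: about 0.33 N m while turning, which reads 0.23 N m once stopped; over 0.6 is forced. The washer springs it back 0.03 rad on release.
- stepped_gauge: Stepped turned steel gauge standing upright, 56 mm across and 100 mm tall; origin at its underside; leave alone.
- cup_gauge: Turned steel cup-topped gauge standing upright, 72 mm across and 80 mm tall; origin at its underside; leave alone.
- vee_block: Dark steel vee block, 60 x 65 x 45 mm; origin at its underside; leave alone.
- micrometer: Micrometer lying flat, 165 x 68 x 18 mm; origin at its underside; leave alone.
- spare_nut: A spare nut like the others but loose, standing on the surface plate beside the pump: not to be used; origin at its underside; leave alone.
- feeler_gauges: Closed set of feeler gauges, 100 x 13 x 11 mm, lying beside the pump; origin at its underside; leave alone.
- caliper: Vernier caliper lying on a sheet of paper, 160 mm long; origin at its underside; leave alone.
- ring_spanner: Spanner 220 mm long lying on the table; origin at its underside; leave alone.

How it is judged (in metres and radians):
On the way:
1. one pair of diagonally opposite nuts is nipped tight (each bears on the cover with more than 24 N) ((contact force between each of nut_a, nut_c and cover above 24 N or contact force between each of nut_b, nut_d and cover above 24 N)), for 0.2 s.
At the end, for the whole second after the job is handed in: every nut bears on the cover with 24 to 46 N (just nipped: about 0.33 N m while it was last turned, 0.23 N m read when stopped) and the cover lies level within 0.004 rad (contact force between nut_a and cover between 24 and 46 N and contact force between nut_b and cover between 24 and 46 N and contact force between nut_c and cover between 24 and 46 N and contact force between nut_d and cover between 24 and 46 N and angle between cover_top's own z axis and vertical below 0.004 rad); the robot touches nothing.
It fails at once if a nut is overtightened: it bears on the cover with more than 80 N (contact force between any of nut_a, nut_b, nut_c, nut_d and cover above 80 N).
It fails at once if two neighbouring nuts are tightened (turn reading over 1.5) while the other two are both still slack (under 0.8): not cross order ((value of joint each of nut_a_turn, nut_b_turn above 1.5 rad and value of joint each of nut_c_turn, nut_d_turn below 0.8 rad) or (value of joint each of nut_b_turn, nut_c_turn above 1.5 rad and value of joint each of nut_d_turn, nut_a_turn below 0.8 rad) or (value of joint each of nut_c_turn, nut_d_turn above 1.5 rad and value of joint each of nut_a_turn, nut_b_turn below 0.8 rad) or (value of joint each of nut_d_turn, nut_a_turn above 1.5 rad and value of joint each of nut_b_turn, nut_c_turn below 0.8 rad)).
It fails at once if the robot leans on the cover with more than 20 N (contact force between any of the arm, the fingers and cover_c0 above 20 N).
It fails at once if something else on the table is shifted by more than 20 mm (distance of any of stepped_gauge, cup_gauge, vee_block, micrometer, spare_nut, feeler_gauges, caliper, ring_spanner from where it was at the start of the episode above 0.02 m).
It also fails if it takes over 72 s, if anything falls off the work surface, if the arm or the gripper's body presses on something with over 40 N, if the wrist force passes 120 N, or if a joint passes its speed limit or range.

## Working session

There is one attempt and no reset: what is moved stays moved. The work goes in short steps, Python scripts to look and compute and a tool call to move; the robot and the scene stay as the last step left them, time stands still between calls to the robot, and variables do not carry over. Pictures are saved under pics/ and viewed, about 8 in all and at most 12, crops included, and the job is handed in when it is done.

Besides the shell and the picture viewer there is one more tool, called after "Emit:" as name([rows], argument=value, ...), one row to a line, values as JSON. step_arm: Moves the arm, as the interface text tells. Its arguments: {"type":"object","properties":{"deltas":{"type":"array"},"fingers":{"type":"number"}},"required":["deltas"]}

```bash
mkdir -p pics; ls
python3 - <<'E'
from plant import bot
import cv2,numpy as np
print(bot.get_obs(), bot.tip_reach)
ims=[]
for n in ["scene","side","wrist"]:
    p=bot.capture(n); cv2.imwrite(f"pics/{n}0.png",p["color"][:,:,::-1])
    print(n,p["fx"],p["fy"],p["cx"],p["cy"],p["k1"],p["R"],p["t"])
    for q in ["nut_a","cover","pump"]:
        print(q,[(round(d["p"],2),np.round(d["rect"],1).tolist()) for d in bot.boxes_of(q,p)[:7]])
E
```

```text
pics
{'time': 0.0, 'joint_positions': array([-1.47500300e+00,  3.42734242e-01,  1.52502119e+00, -3.17769757e-05,
        1.27538723e+00, -1.46015797e-01]), 'dq': array([-1.23596550e-03,  5.66792562e-04,  1.14528082e-03,  7.71025374e-05,
        1.07669348e-03, -1.13399701e-03]), 'tau': array([ 2.65236355e-03, -4.31233764e+01, -2.44222873e+01,  7.19693466e-02,
        5.60268725e-02, -1.19150254e-04]), 'tool_pos': array([ 125.68540017, -509.35353775,  251.03749438]), 'tcp_rot': array([-3.14005472e+00, -1.95459795e-04,  2.41818253e-01]), 'contact_force': array([-0.34473872,  0.30781142,  0.08582215]), 'moment': array([-0.01626149,  0.05817278, -0.04005322]), 'grip_width': 92.32354081840627} 25.0
scene 415.1484345350233 415.1484345350233 317.2266789718989 195.77351234137197 -0.02088403552293225 [[ 5.72822712e-01  8.19679126e-01 -5.19584497e-04]
 [ 5.98982923e-01 -4.19024426e-01 -6.82376720e-01]
 [-5.59547672e-01  3.90569662e-01 -7.31000507e-01]] [-342.43516273 -260.85031817 1615.56474263]
nut_a [(0.68, [313.3, 144.0, 13.2, 14.6]), (0.58, [366.2, 156.4, 13.6, 15.1]), (0.54, [332.9, 168.2
[... 256 characters left out ...]
66322909 -0.68179088]
 [ 0.27090942 -0.62580286 -0.73142249]] [556.31549168 275.51184362 969.18451751]
nut_a [(0.78, [336.0, 247.2, 16.6, 17.4]), (0.78, [360.6, 215.6, 14.3, 18.8]), (0.69, [297.8, 228.1, 20.8, 17.4]), (0.51, [319.9, 201.6, 17.2, 17.4]), (0.25, [327.3, 236.3, 91.8, 102.3])]
cover [(0.6, [327.3, 231.6, 86.2, 61.3])]
pump [(0.73, [328.9, 235.9, 89.9, 99.8]), (0.65, [338.2, 248.2, 18.8, 17.2])]
wrist 355.33025068229875 355.33025068229875 323.9675894076746 194.69248930851876 -0.04954408654264399 [[ 0.23950149 -0.97089547  0.00101417]
 [-0.92491925 -0.22784214  0.30432277]
 [-0.29523453 -0.07382379 -0.95256843]] [-525.8257412   -37.60760486  390.93802037]
nut_a []
cover []
pump []
```

Run:
```python
import cv2,numpy as np
a=cv2.imread("pics/scene0.png")[90:250,240:440]; b=cv2.imread("pics/side0.png")[150:310,230:430]
cv2.imwrite("pics/v1.png",np.vstack([cv2.resize(x,(750,600),interpolation=3)[:,:] for x in(a,)]))
cv2.imwrite("pics/v2.png",cv2.resize(b,(750,600),interpolation=3))
```

```text
(no output)
```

View pics/v1.png

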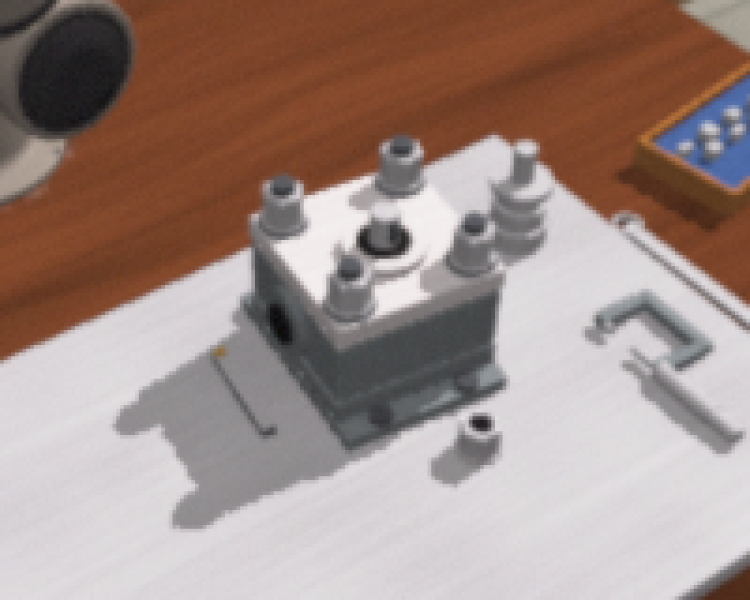

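View pics/v2.png

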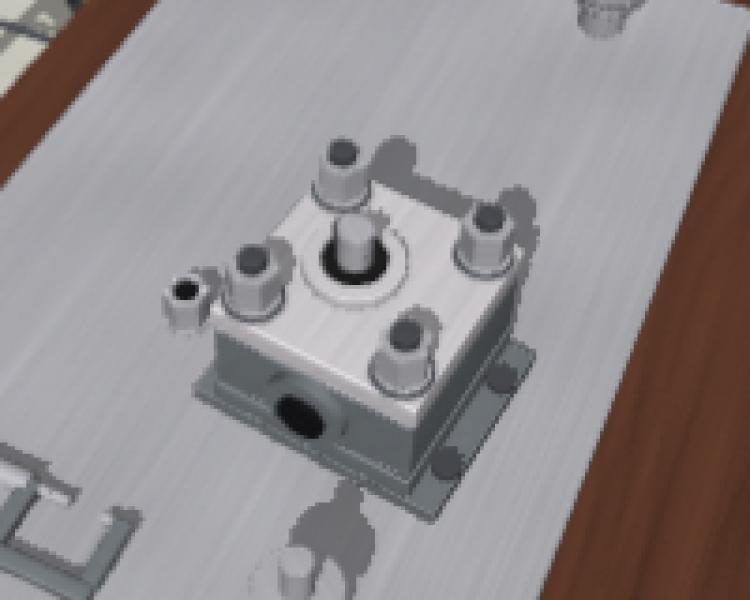

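```bash
cat > h.py <<'E'
import numpy as np, cv2
from plant import bot
def onplane(p,uv,z):
    uv=np.atleast_2d(uv).astype(float)
    d=(uv-[p["cx"],p["cy"]])/[p["fx"],p["fy"]]; u=d.copy()
    for _ in range(8): u=d/(1+p["k1"]*(u**2).sum(1,keepdims=True))
    R=np.array(p["R"]);t=np.array(p["t"]);C=-R.T@t
    r=np.c_[u,np.ones(len(u))]@R
    return C+r*((z-C[2])/r[:,2])[:,None]
def proj(p,X):
    c=np.atleast_2d(X)@np.array(p["R"]).T+p["t"]; u=c[:,:2]/c[:,2:]
    u=u*(1+p["k1"]*(u**2).sum(1,keepdims=True))
    return u*[p["fx"],p["fy"]]+[p["cx"],p["cy"]]
E
python3 - <<'E'
from h import *
for n,o,v in [("scene",(240,90),[(283,183),(402,144),(475,222),(350,268)]),("side",(230,150),[(342,152),(489,216),(405,335),(252,258)])]:
    p=bot.capture(n); X=onplane(p,np.array(v)/3.75+o,235)
    print(n,X.round(1).tolist(),X.mean(0).round(1)); print(np.linalg.norm(X-np.roll(X,-1,0),axis=1).round(1), [np.degrees(np.arctan2(*(X[(i+1)%4]-X[i])[1::-1])).round(1) for i in range(4)])
E
```

```text
scene [[480.3, 76.0, 235.0], [494.5, 181.4, 235.0], [601.1, 168.4, 235.0], [588.5, 60.5, 235.0]] [541.1 121.6 235. ]
[106.4 107.4 108.6 109.3] [np.float64(82.3), np.float64(-7.0), np.float64(-96.7), np.float64(171.8)]
side [[577.4, 71.7, 235.0], [471.5, 83.5, 235.0], [484.3, 190.6, 235.0], [590.4, 176.1, 235.0]] [530.9 130.5 235. ]
[106.5 107.8 107.1 105.2] [np.float64(173.6), np.float64(83.2), np.float64(-7.8), np.float64(-97.1)]
```

```bash
cat >> h.py <<'E'
from scipy.spatial.transform import Rotation as Ro
def pose(o=None):
    o=o or bot.get_obs(); return np.array(o["tool_pos"]),Ro.from_euler("xyz",o["tcp_rot"])
def q6of(xy,yaw):
    return (np.pi/2+np.arctan2(xy[1],xy[0])-yaw+np.pi)%(2*np.pi)-np.pi
def delta(P,yaw,cmd=None):
    "single-call delta from cmd=(p,yaw) (or measured) to P,yaw, tool pointing down"
    if cmd is None:
        p,R=pose(); y0=R.as_euler("xyz")[2]
    else: p,y0=np.array(cmd[0]),cmd[1]
    R=Ro.from_euler("xyz",[np.pi,0,y0])
    return R.inv().apply(np.array(P)-p).round(1), round(-(yaw-y0),4)
E
python3 - <<'E'
from h import *
p,R=pose(); w=bot.capture("wrist"); Rc=np.array(w["R"]);C=-Rc.T@w["t"]
print("cam in tool",R.inv().apply(C-p), "axes in tool (cols x,y,z)\n",(R.as_matrix().T@Rc.T).round(3))
s=bot.capture("scene");d=bot.capture("side")
A=[onplane(s,np.array([(283,183),(402,144),(475,222),(350,268)])/3.75+(240,90),z).mean(0) for z in(235,200)]
B=[onplane(d,np.array([(342,152),(489,216),(405,335),(252,258)])/3.75+(230,150),z).mean(0) for z in (235,200)]
print(A,B)
camT=R.inv().apply(C-p)
# candidate views
for yaw in np.arange(-3,3.2,.5):
    # cam optical axis hits (536,126,215) with TCP z=360
    Rt=Ro.from_euler("xyz",[np.pi,0,yaw]); zc=Rt.apply((R.as_matrix().T@Rc.T)[:,2]); c=Rt.apply(camT)
    k=(215-(330+c[2]))/zc[2]; T=np.array([536,126,215])-k*zc-c
    print(yaw.round(2),T.round(0),np.hypot(*T[:2]).round(0),"q6",q6of(T,yaw).round(2))
E
```

```text
cam in tool [  83.15269253    0.43930286 -132.75023992] axes in tool (cols x,y,z)
 [[ 0.    -0.953 -0.304]
 [ 1.    -0.     0.001]
 [-0.001 -0.304  0.953]]
[array([541.10583437, 121.59674322, 235.        ]), array([508.50009249, 148.09067182, 200.        ])] [array([530.88491468, 130.46487203, 235.        ]), array([541.64731342, 102.55502246, 200.        ])]
-3.0 [540. 126. 330.] 555.0 q6 -1.48
-2.5 [540. 128. 330.] 555.0 q6 -1.98
-2.0 [538. 129. 330.] 554.0 q6 -2.48
-1.5 [536. 130. 330.] 552.0 q6 -2.97
-1.0 [534. 130. 330.] 550.0 q6 2.81
-0.5 [533. 129. 330.] 548.0 q6 2.31
0.0 [532. 127. 330.] 547.0 q6 1.8
0.5 [532. 125. 330.] 547.0 q6 1.3
1.0 [533. 123. 330.] 547.0 q6 0.8
1.5 [535. 122. 330.] 549.0 q6 0.3
2.0 [537. 122. 330.] 551.0 q6 -0.21
2.5 [539. 123. 330.] 553.0 q6 -0.7
3.0 [540. 125. 330.] 554.0 q6 -1.2
```

Run:
```python
from h import *
p,R=pose(); y=R.as_euler("xyz")[2]
print(p,y)
a=np.array([125.7,-509.7,251.7]);b=np.array([578,131,330]); y0=.242;y1=3.016
for k in range(5):
    print(delta(a+(b-a)*(k+1)/5,y0+(y1-y0)*(k+1)/5,(a+(b-a)*k/5,y0+(y1-y0)*k/5)))
```

```text
[ 125.75834558 -509.74630997  251.76486732] 0.24185596075383842
(array([ 118.5, -102.7,  -15.7]), -0.5548)
(array([154.9, -24.9, -15.7]), -0.5548)
(array([144.7,  60.4, -15.7]), -0.5548)
(array([ 91.2, 127.6, -15.7]), -0.5548)
(array([ 10.3, 156.5, -15.7]), -0.5548)
```

Emit:
step_arm([
  [118.5, -102.7, -15.7, 0, 0, -0.5548],
  [118.5, -102.7, -15.7, 0, 0, -0.5548],
  [118.5, -102.7, -15.7, 0, 0, -0.5548],
  [118.5, -102.7, -15.7, 0, 0, -0.5548],
  [118.5, -102.7, -15.7, 0, 0, -0.5548],
])

```text
time: 1.27
tool_pos: [218.6, -377.4, 268.3]
tcp_rot: [3.141, -0.002, 0.807]
contact_force: [0.7, -1.0, 0.4]
grip_width: 91.9
```

Emit:
step_arm([
  [154.9, -24.9, -15.7, 0, 0, -0.5548],
  [154.9, -24.9, -15.7, 0, 0, -0.5548],
  [154.9, -24.9, -15.7, 0, 0, -0.5548],
  [154.9, -24.9, -15.7, 0, 0, -0.5548],
  [154.9, -24.9, -15.7, 0, 0, -0.5548],
])

```text
time: 1.68
tool_pos: [309.0, -249.4, 284.0]
tcp_rot: [3.139, -0.001, 1.363]
contact_force: [-0.4, -0.1, -0.0]
grip_width: 91.9
```

Emit:
step_arm([
  [144.7, 60.4, -15.7, 0, 0, -0.5548],
  [144.7, 60.4, -15.7, 0, 0, -0.5548],
  [144.7, 60.4, -15.7, 0, 0, -0.5548],
  [144.7, 60.4, -15.7, 0, 0, -0.5548],
  [144.7, 60.4, -15.7, 0, 0, -0.5548],
])

```text
time: 2.1
tool_pos: [399.6, -121.3, 299.6]
tcp_rot: [3.139, -0.0, 1.918]
contact_force: [-0.6, -0.3, -0.4]
grip_width: 91.9
```

Emit:
step_arm([
  [91.2, 127.6, -15.7, 0, 0, -0.5548],
  [91.2, 127.6, -15.7, 0, 0, -0.5548],
  [91.2, 127.6, -15.7, 0, 0, -0.5548],
  [91.2, 127.6, -15.7, 0, 0, -0.5548],
  [91.2, 127.6, -15.7, 0, 0, -0.5548],
])

```text
time: 2.52
tool_pos: [490.2, 7.0, 314.8]
tcp_rot: [3.139, 0.001, 2.472]
contact_force: [-0.2, -0.6, 0.2]
grip_width: 92.1
```

Emit:
step_arm([
  [10.3, 156.5, -15.7, 0, 0, -0.5548],
  [10.3, 156.5, -15.7, 0, 0, -0.5548],
  [10.3, 156.5, -15.7, 0, 0, -0.5548],
  [10.3, 156.5, -15.7, 0, 0, -0.5548],
  [10.3, 156.5, -15.7, 0, 0, -0.5548],
], fingers=54)

```text
time: 2.93
tool_pos: [580.3, 135.6, 329.5]
tcp_rot: [3.14, 0.001, 3.026]
contact_force: [-0.8, -0.6, -0.1]
grip_width: 63.4
```

Run:
```python
from h import *
o=bot.get_obs(); print(o["time"],o["tool_pos"],o["tcp_rot"],o["joint_positions"],o["contact_force"],o["moment"],o["grip_width"])
w=bot.capture("wrist"); cv2.imwrite("pics/w1.png",w["color"][:,:,::-1]); cv2.imwrite("pics/w1b.png",cv2.resize(w["color"][:,:,::-1],(800,500),interpolation=3))
import pickle; pickle.dump({k:w[k] for k in ("fx","fy","cx","cy","k1","R","t")},open("w1.pkl","wb"))
print([(round(d["p"],2),np.round(d["rect"],1).tolist()) for d in bot.boxes_of("nut_a",w)[:7]])
print(proj(w,[[534+x*.992+y*.125,126-x*.125+y*.992,235] for x in(-54,54) for y in (-54,54)]))
```

```text
2.9333 [580.30229892 135.58219977 329.4866274 ] [3.13958842e+00 7.31981341e-04 3.02647310e+00] [ 0.10007319  0.43397253  1.17143937  0.00180285  1.53503774 -1.35566774] [-0.79287659 -0.57386887 -0.05518404] [ 0.06869008 -0.12077864 -0.03807418] 63.37121126541403
[(0.73, [379.5, 57.0, 58.4, 62.8]), (0.61, [233.9, 206.6, 58.4, 58.7]), (0.59, [220.5, 58.8, 64.4, 58.2]), (0.58, [369.9, 207.8, 53.1, 60.3])]
[[211.13795576  52.43229305]
 [390.61598685  53.91525054]
 [223.82417576 219.67169454]
 [380.51810189 221.20066471]]
```

View pics/w1b.png

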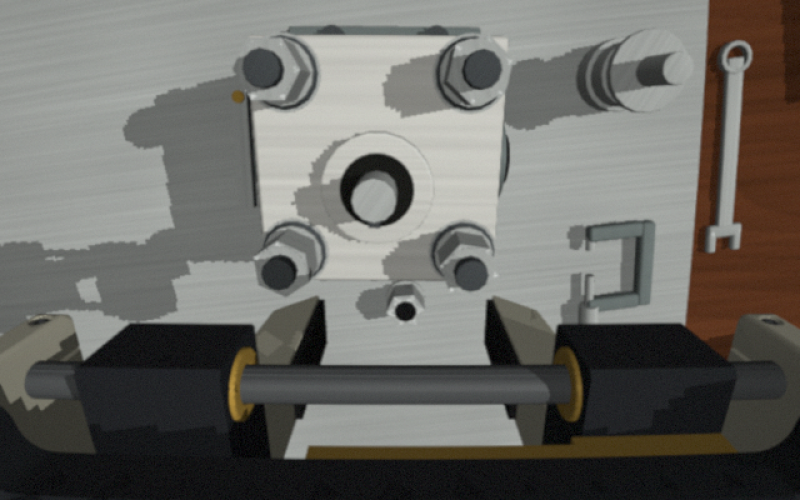

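Run:
```python
from h import *
import pickle
o=bot.get_obs(); print(o["time"],o["tool_pos"],o["tcp_rot"])
w=bot.capture("wrist"); o=bot.get_obs();print(o["tool_pos"],o["tcp_rot"],o["moment"])
cv2.imwrite("pics/w2.png",w["color"][:,:,::-1])
g=cv2.cvtColor(w["color"],cv2.COLOR_RGB2GRAY)
pickle.dump({k:w[k] for k in ("fx","fy","cx","cy","k1","R","t")},open("w2.pkl","wb"))
C=[];M=[]
for i in range(4):
    X=[[534+54*sx*.992+54*sy*.125,126-54*sx*.125+54*sy*.992,235] for sx,sy in[(-1,-1),(-1,1),(1,-1),(1,1)]][i]
    u0=proj(w,X)[0]
    m=(g<80).astype(np.uint8); n,l,s,c=cv2.connectedComponentsWithStats(m)
    k=[j for j in range(1,n) if 150<s[j,4]<900]
    j=min(k,key=lambda j:np.hypot(*(c[j]-u0))); C.append(c[j]); print(u0.round(1),c[j].round(1),s[j])
    x,y=np.clip(c[j].astype(int),35,None); M.append(cv2.resize(w["color"][y-35:y+45,x-35:x+45,::-1],(400,300*4//4),interpolation=3) if 0 else cv2.resize(w["color"][max(y-35,0):max(y-35,0)+75,x-45:x+55,::-1],(400,300),interpolation=3))
    print("crop origin",x-45,max(y-35,0))
cv2.imwrite("pics/m.png",np.vstack([np.hstack(M[:2]),np.hstack(M[2:])]))
X=onplane(w,C,235);print(X.round(1).tolist(),X.mean(0).round(1))
print([np.linalg.norm(X[a]-X[b]).round(1) for a,b in[(0,1),(2,3),(0,2),(1,3)]],[np.degrees(np.arctan2(*(X[b]-X[a])[1::-1])).round(1) for a,b in[(0,1),(2,3),(0,2),(1,3)]])
```

```text
3.0333 [578.37604931 132.01434802 329.39576866] [-3.14112800e+00 -9.64777630e-04  3.01832861e+00]
[577.95627978 131.0854634  329.65404306] [-3.14098865e+00 -9.87069447e-04  3.01483199e+00] [ 0.03166805 -0.14508467 -0.03444663]
[216.8  56.3] [215.5  58.5] [200  43  32  32 775]
crop origin 170 23
[395.8  56.3] [389.5  57.8] [374  42  32  32 740]
crop origin 344 22
[230.  222.6] [229.  220.8] [215 207  29  28 606]
crop origin 183 185
[386.4 223.1] [381.4 220.2] [368 207  27  27 551]
crop origin 336 185
[[474.8, 78.2, 235.0], [487.6, 182.5, 235.0], [579.4, 65.3, 235.0], [591.8, 169.6, 235.0]] [533.4 123.9 235. ]
[np.float64(105.1), np.float64(105.0), np.float64(105.3), np.float64(105.0)] [np.float64(83.0), np.float64(83.2), np.float64(-7.0), np.float64(-7.1)]
```

View pics/m.png

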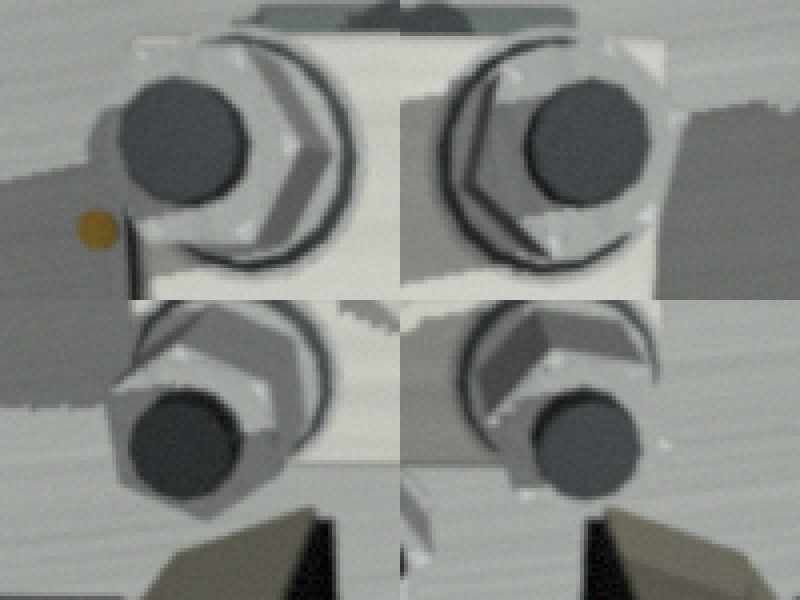

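```bash
cat >> h.py <<'E'
ex=np.array([.9925,-.1219]);ey=np.array([.1219,.9925]);c0=np.array([534.3,124.0])
NUT={"TL":c0-54*ex-54*ey,"TR":c0-54*ex+54*ey,"BL":c0+54*ex-54*ey,"BR":c0+54*ex+54*ey}
E
python3 - <<'E'
from h import *
import pickle
w=pickle.load(open("w2.pkl","rb"))
O={"TL":(170,23,0,0),"TR":(344,22,400,0),"BL":(183,185,0,300),"BR":(336,185,400,300)}
V={"TL":[(290,145),(240,55),(155,230),(155,55),(235,229)],"TR":[(512,75),(610,45),(680,117),(647,215),(555,243)],"BL":[(180,352),(260,388),(122,480),(207,518)],"BR":[(557,358),(665,445),(527,495)]}
for n in O:
    o=O[n]; px=(np.array(V[n])-o[2:])/4+o[:2]
    for z in (222,):
        X=onplane(w,px,z)[:,:2]
        # fit hexagon: centre, radius, angle
        from scipy.optimize import least_squares
        best=None
        for a0 in np.radians([0,20,40]):
            def f(q):
                d=X-q[:2]; a=np.arctan2(d[:,1],d[:,0])-q[3]; k=np.round(a/(np.pi/3))*np.pi/3+q[3]
                return (d-q[2]*np.c_[np.cos(k),np.sin(k)]).ravel()
            r=least_squares(f,[*X.mean(0),16,a0])
            if best is None or r.cost<best.cost:best=r
        q=best.x; norm=np.degrees(q[3])+30; 
        print(n,z,q[:3].round(1),"rms",np.sqrt(2*best.cost/len(X)).round(2),"normal mod60",round(norm%60,1),"nominal",NUT[n].round(1))
        cand=[]
        for k in range(6):
            yaw=np.radians(norm+90+60*k); yaw=(yaw+np.pi)%(2*np.pi)-np.pi
            cand.append((round(q6of(NUT[n],yaw),2),round(yaw,3)))
        print(sorted(cand))
E
```

```text
TL 222 [474.   76.8  14.9] rms 0.97 normal mod60 49.2 nominal [474.1  77. ]
[(np.float64(-2.79), np.float64(-1.759)), (np.float64(-1.75), np.float64(-2.806)), (np.float64(-0.7), np.float64(2.43)), (np.float64(0.35), np.float64(1.382)), (np.float64(1.4), np.float64(0.335)), (np.float64(2.44), np.float64(-0.712))]
TR 222 [487.4 184.8  15.5] rms 0.31 normal mod60 9.5 nominal [487.3 184.2]
[(np.float64(-2.95), np.float64(-1.405)), (np.float64(-1.9), np.float64(-2.452)), (np.float64(-0.85), np.float64(2.784)), (np.float64(0.2), np.float64(1.736)), (np.float64(1.24), np.float64(0.689)), (np.float64(2.29), np.float64(-0.358))]
BL 222 [582.8  62.7  16.2] rms 0.38 normal mod60 27.0 nominal [581.3  63.8]
[(np.float64(-2.46), np.float64(-2.147)), (np.float64(-1.41), np.float64(3.089)), (np.float64(-0.36), np.float64(2.042)), (np.float64(0.69), np.float64(0.994)), (np.float64(1.73), np.float64(-0.053)), (np.float64(2.78), np.float64(-1.1))]
BR 222 [595.7 171.5  15.4] rms 0.17 normal mod60 44.0 nominal [594.5 171. ]
[(np.float64(-2.58), np.float64(-1.85)), (np.float64(-1.54), np.float64(-2.897)), (np.float64(-0.49), np.float64(2.339)), (np.float64(0.56), np.float64(1.292)), (np.float64(1.61), np.float64(0.245)), (np.float64(2.65), np.float64(-0.803))]
```

Run:
```python
from h import *
print(delta([474.1,76.9,262],3.477,([578,131,330],3.016)))
```

```text
(array([ 96.3, -66.7,  68. ]), -0.461)
```

Emit:
step_arm([
  [96.3, -66.7, 10, 0, 0, -0.461],
  [96.3, -66.7, 10, 0, 0, -0.461],
  [96.3, -66.7, 20, 0, 0, -0.461],
  [96.3, -66.7, 40, 0, 0, -0.461],
  [96.3, -66.7, 62, 0, 0, -0.461],
])

```text
time: 3.5
tool_pos: [472.6, 75.1, 269.3]
tcp_rot: [-3.14, 0.003, -2.807]
contact_force: [0.8, -0.8, 1.0]
grip_width: 54.0
```

Emit:
step_arm([
  [0, 0, 12, 0, 0, 0],
  [0, 0, 24, 0, 0, 0],
  [0, 0, 34, 0, 0, 0],
  [0, 0, 40, 0, 0, 0],
  [0, 0, 40, 0, 0, 0],
])

```text
time: 3.92
tool_pos: [473.2, 76.0, 227.4]
tcp_rot: [3.141, -0.002, -2.809]
contact_force: [-0.5, 0.5, 1.4]
grip_width: 54.0
```

Run:
```python
from h import *
w=bot.capture("side"); o=bot.get_obs(); print(o["time"],o["tool_pos"],o["tcp_rot"],o["joint_positions"][5],o["contact_force"],o["moment"],o["grip_width"])
cv2.imwrite("pics/s3.png",cv2.resize(w["color"][110:310,210:460,::-1],(750,600),interpolation=3))
```

```text
3.9667 [473.70620303  76.13273786 228.19646621] [ 3.14156140e+00 -6.51159493e-04 -2.80849981e+00] -1.9042639784772957 [-0.33328507  0.54172953  0.51791869] [ 0.16246588 -0.15101178  0.0084272 ] 53.82486605232127
```

View pics/s3.png

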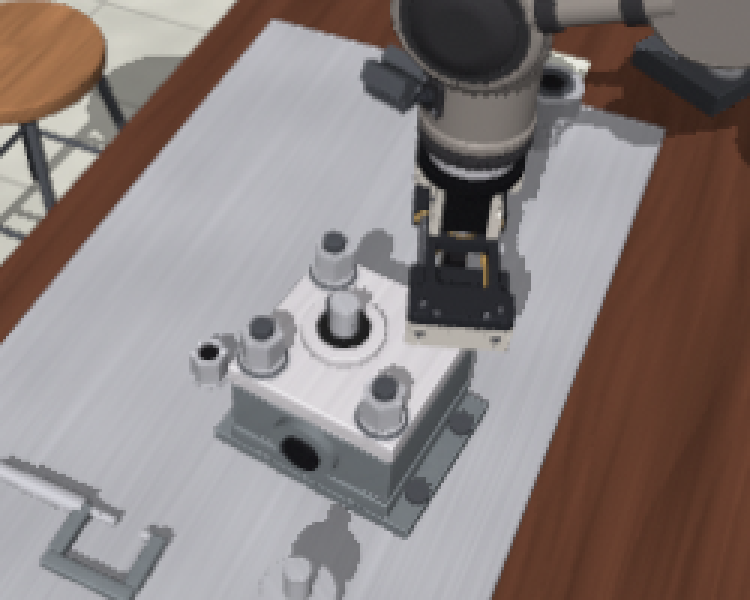

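Emit:
step_arm([
  [0, 0, 0, 0, 0, 0],
  [0, 0, 0, 0, 0, 0],
  [0, 0, 0, 0, 0, 0],
  [0, 0, 0, 0, 0, 0],
  [0, 0, 0, 0, 0, 0],
], fingers=20)

```text
time: 4.38
tool_pos: [474.2, 77.4, 228.6]
tcp_rot: [3.141, 0.001, -2.807]
contact_force: [-0.7, 4.1, 2.1]
grip_width: 30.0
```

```bash
cat > r.py <<'E'
from h import *
import sys
w=bot.capture("scene") if len(sys.argv)>1 else None
o=bot.get_obs(); print(round(o["time"],2),o["tool_pos"].round(1),o["tcp_rot"].round(3),"q6",o["joint_positions"][5].round(3),"F",o["contact_force"].round(1),"M",o["moment"].round(3),"tau6",o["tau"][5].round(3),"g",round(o["grip_width"],1))
E
python3 r.py
```

```text
4.38 [474.2  77.4 228.6] [ 3.141e+00  1.000e-03 -2.807e+00] q6 -1.905 F [-0.7  4.1  2.1] M [0.859 0.036 0.039] tau6 0.008 g 30.0
```

Emit:
step_arm([
  [-0.2, 0.7, 0, 0, 0, 0.1],
  [-0.2, 0.7, 0.1, 0, 0, 0.2],
  [-0.2, 0.7, 0.1, 0, 0, 0.3],
  [-0.2, 0.7, 0.2, 0, 0, 0.4],
  [-0.2, 0.7, 0.2, 0, 0, 0.5],
])

```text
time: 4.8
tool_pos: [474.2, 77.2, 228.5]
tcp_rot: [-3.141, 0.001, 2.972]
contact_force: [-1.2, -1.2, 2.1]
grip_width: 30.0
```

```bash
python3 r.py
```

```text
4.8 [474.2  77.2 228.5] [-3.141e+00  1.000e-03  2.972e+00] q6 -1.399 F [-1.2 -1.2  2.1] M [-0.089  0.009  0.06 ] tau6 -1.532 g 30.0
```

Emit:
step_arm([
  [0, 0, 0, 0, 0, 0.1],
  [0, 0, 0.1, 0, 0, 0.2],
  [0, 0, 0.1, 0, 0, 0.3],
  [0, 0, 0.2, 0, 0, 0.4],
  [0, 0, 0.2, 0, 0, 0.4],
])

```text
time: 5.22
tool_pos: [474.2, 77.1, 228.3]
tcp_rot: [-3.141, 0.001, 2.573]
contact_force: [-2.3, -2.6, 3.5]
grip_width: 30.5
```

```bash
python3 r.py
```

```text
5.22 [474.2  77.1 228.3] [-3.141e+00  1.000e-03  2.573e+00] q6 -1.0 F [-2.3 -2.6  3.5] M [-0.348  0.147 -0.039] tau6 1.346 g 30.5
```

Emit:
step_arm([
  [0, 0, 0, 0, 0, 0.07],
  [0, 0, 0, 0, 0, 0.14],
  [0, 0, 0.1, 0, 0, 0.21],
  [0, 0, 0.1, 0, 0, 0.28],
])

```text
time: 5.55
tool_pos: [474.1, 76.9, 228.2]
tcp_rot: [-3.141, 0.001, 2.297]
contact_force: [-1.9, -2.3, 4.0]
grip_width: 29.7
```

```bash
python3 r.py
```

```text
5.55 [474.1  76.9 228.2] [-3.141e+00  1.000e-03  2.297e+00] q6 -0.724 F [-1.9 -2.3  4. ] M [-0.498  0.247  0.06 ] tau6 -1.055 g 29.7
```

Emit:
step_arm([
  [0, 0, 0, 0, 0, 0.07],
  [0, 0, 0, 0, 0, 0.14],
  [0, 0, 0.1, 0, 0, 0.21],
])

```text
time: 5.8
tool_pos: [474.0, 76.9, 228.1]
tcp_rot: [-3.141, 0.001, 2.087]
contact_force: [-2.7, -3.2, 5.4]
grip_width: 30.1
```

```bash
python3 r.py
```

```text
5.8 [474.   76.9 228.1] [-3.141e+00  1.000e-03  2.087e+00] q6 -0.514 F [-2.7 -3.2  5.4] M [-0.577  0.437  0.064] tau6 -1.05 g 30.1
```

Emit:
step_arm([
  [0, 0, 0, 0, 0, 0.07],
  [0, 0, 0, 0, 0, 0.14],
  [0, 0, 0.1, 0, 0, 0.21],
])

```text
time: 6.05
tool_pos: [473.9, 76.8, 228.0]
tcp_rot: [-3.141, 0.001, 1.877]
contact_force: [-3.4, -4.1, 6.4]
grip_width: 30.1
```

```bash
python3 r.py
```

```text
6.05 [473.9  76.8 228. ] [-3.141e+00  1.000e-03  1.877e+00] q6 -0.304 F [-3.4 -4.1  6.4] M [-0.613  0.431  0.069] tau6 -1.046 g 30.1
```

Emit:
step_arm([
  [0, 0, 0, 0, 0, 0.07],
  [0, 0, 0, 0, 0, 0.14],
  [0, 0, 0, 0, 0, 0.21],
])

```text
time: 6.3
tool_pos: [473.8, 76.8, 227.9]
tcp_rot: [-3.141, 0.002, 1.667]
contact_force: [-3.5, -4.1, 5.8]
grip_width: 29.8
```

```bash
python3 r.py
```

```text
6.3 [473.8  76.8 227.9] [-3.141e+00  2.000e-03  1.667e+00] q6 -0.094 F [-3.5 -4.1  5.8] M [-0.561  0.47   0.095] tau6 -1.042 g 29.8
```

Emit:
step_arm([
  [0, 0, 0, 0, 0, 0.07],
  [0, 0, 0, 0, 0, 0.14],
  [0, 0, 0, 0, 0, 0.21],
])

```text
time: 6.55
tool_pos: [473.6, 76.8, 227.8]
tcp_rot: [-3.141, 0.002, 1.457]
contact_force: [-3.6, -3.4, 5.2]
grip_width: 30.0
```

```bash
python3 r.py
```

```text
6.55 [473.6  76.8 227.8] [-3.141e+00  2.000e-03  1.457e+00] q6 0.116 F [-3.6 -3.4  5.2] M [-0.58   0.595  0.08 ] tau6 -1.038 g 30.0
```

Emit:
step_arm([
  [0, 0, 0, 0, 0, 0.07],
  [0, 0, 0, 0, 0, 0.14],
  [0, 0, 0, 0, 0, 0.21],
])

```text
time: 6.8
tool_pos: [473.5, 76.8, 227.7]
tcp_rot: [-3.141, 0.002, 1.247]
contact_force: [-3.2, -3.6, 4.7]
grip_width: 29.9
```

```bash
python3 r.py
```

```text
6.8 [473.5  76.8 227.7] [-3.141e+00  2.000e-03  1.247e+00] q6 0.326 F [-3.2 -3.6  4.7] M [-0.562  0.566  0.107] tau6 -1.034 g 29.9
```

Emit:
step_arm([
  [0, 0, 0, 0, 0, 0.07],
  [0, 0, 0, 0, 0, 0.14],
  [0, 0, 0, 0, 0, 0.21],
])

```text
time: 7.05
tool_pos: [473.4, 76.9, 227.7]
tcp_rot: [-3.141, 0.002, 1.037]
contact_force: [-4.2, -4.4, 4.0]
grip_width: 30.0
```

```bash
python3 r.py
```

```text
7.05 [473.4  76.9 227.7] [-3.141e+00  2.000e-03  1.037e+00] q6 0.536 F [-4.2 -4.4  4. ] M [-0.539  0.566  0.103] tau6 -1.035 g 30.0
```

Emit:
step_arm([
  [0, 0, 0, 0, 0, 0.07],
  [0, 0, 0.1, 0, 0, 0.14],
])

```text
time: 7.22
tool_pos: [473.3, 76.9, 227.6]
tcp_rot: [-3.141, 0.002, 0.897]
contact_force: [-4.3, -2.6, 5.0]
grip_width: 29.9
```

```bash
python3 r.py
```

```text
7.22 [473.3  76.9 227.6] [-3.141e+00  2.000e-03  8.970e-01] q6 0.676 F [-4.3 -2.6  5. ] M [-0.534  0.715  0.033] tau6 -1.034 g 29.9
```

Emit:
step_arm([
  [0, 0, 0, 0, 0, 0.07],
  [0, 0, 0.1, 0, 0, 0.14],
])

```text
time: 7.38
tool_pos: [473.3, 77.0, 227.5]
tcp_rot: [-3.141, 0.002, 0.757]
contact_force: [-4.5, -2.6, 5.6]
grip_width: 30.0
```

```bash
python3 r.py
```

```text
7.38 [473.3  77.  227.5] [-3.141e+00  2.000e-03  7.570e-01] q6 0.816 F [-4.5 -2.6  5.6] M [-0.472  0.846  0.053] tau6 -1.021 g 30.0
```

Emit:
step_arm([
  [0, 0, 0, 0, 0, 0.07],
  [0, 0, 0, 0, 0, 0.14],
])

```text
time: 7.55
tool_pos: [473.2, 77.0, 227.5]
tcp_rot: [-3.141, 0.002, 0.617]
contact_force: [-5.7, -3.5, 4.5]
grip_width: 29.9
```

```bash
python3 r.py
```

```text
7.55 [473.2  77.  227.5] [-3.141e+00  2.000e-03  6.170e-01] q6 0.956 F [-5.7 -3.5  4.5] M [-0.409  0.781  0.049] tau6 -1.009 g 29.9
```

Emit:
step_arm([
  [0, 0, 0, 0, 0, 0.07],
  [0, 0, 0, 0, 0, 0.14],
])

```text
time: 7.72
tool_pos: [473.2, 77.1, 227.5]
tcp_rot: [-3.142, 0.002, 0.477]
contact_force: [-4.6, -2.4, 3.6]
grip_width: 29.7
```

```bash
python3 r.py
```

```text
7.72 [473.2  77.1 227.5] [-3.142e+00  2.000e-03  4.770e-01] q6 1.096 F [-4.6 -2.4  3.6] M [-0.355  0.805  0.082] tau6 -0.993 g 29.7
```

Emit:
step_arm([
  [0, 0, 0, 0, 0, 0.07],
  [0, 0, 0, 0, 0, 0.14],
])

```text
time: 7.88
tool_pos: [473.2, 77.2, 227.4]
tcp_rot: [3.141, 0.002, 0.337]
contact_force: [-4.6, -1.6, 4.8]
grip_width: 29.9
```

```bash
python3 r.py
```

```text
7.88 [473.2  77.2 227.4] [3.141e+00 2.000e-03 3.370e-01] q6 1.236 F [-4.6 -1.6  4.8] M [-0.235  0.78   0.119] tau6 -0.975 g 29.9
```

Emit:
step_arm([
  [0, 0, 0, 0, 0, 0.07],
  [0, 0, 0, 0, 0, 0.14],
])

```text
time: 8.05
tool_pos: [473.1, 77.2, 227.4]
tcp_rot: [3.141, 0.002, 0.197]
contact_force: [-5.0, -1.6, 4.0]
grip_width: 30.3
```

```bash
python3 r.py
```

```text
8.05 [473.1  77.2 227.4] [3.141e+00 2.000e-03 1.970e-01] q6 1.376 F [-5.  -1.6  4. ] M [-0.145  0.746  0.177] tau6 -0.937 g 30.3
```

Emit:
step_arm([
  [0, 0, 0, 0, 0, 0.07],
  [0, 0, 0, 0, 0, 0.14],
])

```text
time: 8.22
tool_pos: [473.1, 77.3, 227.3]
tcp_rot: [3.141, 0.002, 0.057]
contact_force: [-3.6, -1.1, 3.8]
grip_width: 29.7
```

```bash
python3 r.py
```

```text
8.22 [473.1  77.3 227.3] [3.141e+00 2.000e-03 5.700e-02] q6 1.516 F [-3.6 -1.1  3.8] M [-0.12   0.765  0.203] tau6 -0.888 g 29.7
```

Emit:
step_arm([
  [0, 0, 0, 0, 0, 0.07],
  [0, 0, 0, 0, 0, 0.14],
])

```text
time: 8.38
tool_pos: [473.1, 77.4, 227.3]
tcp_rot: [3.141, 0.002, -0.082]
contact_force: [-4.1, -2.5, 3.2]
grip_width: 30.0
```

```bash
python3 r.py
```

```text
8.38 [473.1  77.4 227.3] [ 3.141e+00  2.000e-03 -8.200e-02] q6 1.656 F [-4.1 -2.5  3.2] M [-0.062  0.717  0.243] tau6 -0.838 g 30.0
```

Emit:
step_arm([
  [0, 0, 0, 0, 0, 0.07],
  [0, 0, 0, 0, 0, 0.14],
])

```text
time: 8.55
tool_pos: [473.2, 77.5, 227.3]
tcp_rot: [3.141, 0.002, -0.222]
contact_force: [-4.4, -0.7, 4.2]
grip_width: 30.0
```

```bash
python3 r.py
```

```text
8.55 [473.2  77.5 227.3] [ 3.141e+00  2.000e-03 -2.220e-01] q6 1.796 F [-4.4 -0.7  4.2] M [0.082 0.663 0.323] tau6 -0.788 g 30.0
```

Emit:
step_arm([
  [0, 0, 0, 0, 0, 0],
  [0, 0, 0, 0, 0, 0],
  [0, 0, 0, 0, 0, 0],
])

```text
time: 8.8
tool_pos: [473.2, 77.4, 227.3]
tcp_rot: [3.141, 0.002, -0.218]
contact_force: [-4.4, -1.3, 5.3]
grip_width: 29.9
```

```bash
python3 r.py; python3 r.py s; python3 r.py s
```

```text
8.8 [473.2  77.4 227.3] [ 3.141e+00  2.000e-03 -2.180e-01] q6 1.791 F [-4.4 -1.3  5.3] M [0.005 0.854 0.166] tau6 0.174 g 29.9
8.85 [473.2  77.5 227.3] [ 3.141e+00  2.000e-03 -2.180e-01] q6 1.791 F [-4.9 -0.9  5.1] M [0.022 0.875 0.142] tau6 0.164 g 29.8
8.9 [473.2  77.4 227.3] [ 3.141e+00  2.000e-03 -2.180e-01] q6 1.791 F [-5.6 -1.   5.5] M [-0.03   0.873  0.131] tau6 0.162 g 30.2
```

Emit:
step_arm([
  [0, 0, 0, 0, 0, 0.07],
  [0, 0, 0, 0, 0, 0.14],
])

```text
time: 9.07
tool_pos: [473.2, 77.5, 227.2]
tcp_rot: [3.141, 0.002, -0.361]
contact_force: [-5.5, -1.1, 2.8]
grip_width: 30.1
```

```bash
python3 r.py
python3 - <<'E'
from h import *
a=[474,77.5,297];b=[594.5,171.2,297]
print(delta(b,-.363+.62,(a,-.363)))
E
```

```text
9.07 [473.2  77.5 227.2] [ 3.141e+00  2.000e-03 -3.610e-01] q6 1.934 F [-5.5 -1.1  2.8] M [0.066 0.794 0.394] tau6 -0.887 g 30.1
(array([  79.4, -130.4,   -0. ]), -0.62)
```

Emit:
step_arm([
  [0, 0, 0, 0, 0, 0],
  [0, 0, 0, 0, 0, 0],
])

```text
time: 9.23
tool_pos: [473.2, 77.5, 227.2]
tcp_rot: [3.141, 0.002, -0.358]
contact_force: [-4.9, -0.5, 4.3]
grip_width: 30.1
```

```bash
python3 r.py;python3 r.py s
```

```text
9.23 [473.2  77.5 227.2] [ 3.141e+00  2.000e-03 -3.580e-01] q6 1.932 F [-4.9 -0.5  4.3] M [0.001 0.826 0.155] tau6 0.366 g 30.1
9.28 [473.2  77.5 227.2] [ 3.141e+00  2.000e-03 -3.580e-01] q6 1.931 F [-4.8 -1.1  3.7] M [0.064 0.829 0.24 ] tau6 0.252 g 30.1
```

Emit:
step_arm([
  [0, 0, 0, 0, 0, 0],
  [0, 0, 0, 0, 0, 0],
  [0, 0, 0, 0, 0, 0],
  [0, 0, 0, 0, 0, 0],
], fingers=54)

```text
time: 9.62
tool_pos: [474.4, 77.5, 227.3]
tcp_rot: [-3.141, -0.0, -0.362]
contact_force: [0.1, -0.2, -0.2]
grip_width: 51.4
```

Emit:
step_arm([
  [0, 0, -8, 0, 0, 0],
  [0, 0, -30, 0, 0, 0],
  [0, 0, -60, 0, 0, 0],
  [0, 0, -70, 0, 0, 0],
  [0, 0, -70, 0, 0, 0],
])

```text
time: 10.03
tool_pos: [475.5, 77.5, 300.7]
tcp_rot: [-3.139, -0.006, -0.363]
contact_force: [1.2, 0.8, -0.3]
grip_width: 54.0
```

```bash
python3 r.py
```

```text
10.03 [475.5  77.5 300.7] [-3.139 -0.006 -0.363] q6 1.936 F [ 1.2  0.8 -0.3] M [-0.006  0.018 -0.012] tau6 0.001 g 54.0
```

Emit:
step_arm([
  [79.4, -130.4, 0, 0, 0, -0.62],
  [79.4, -130.4, 0, 0, 0, -0.62],
  [79.4, -130.4, 0, 0, 0, -0.62],
  [79.4, -130.4, 0, 0, 0, -0.62],
  [79.4, -130.4, 0, 0, 0, -0.62],
])

```text
time: 10.45
tool_pos: [597.2, 174.1, 294.2]
tcp_rot: [-3.14, 0.002, 0.266]
contact_force: [-0.3, -0.8, -0.0]
grip_width: 53.9
```

Emit:
step_arm([
  [0, 0, 0, 0, 0, -0.62],
  [0, 0, 0, 0, 0, -0.62],
  [0, 0, 0, 0, 0, -0.62],
  [0, 0, 0, 0, 0, -0.62],
  [0, 0, 0, 0, 0, -0.62],
])

```text
time: 10.87
tool_pos: [594.4, 171.2, 296.0]
tcp_rot: [-3.14, 0.002, 0.883]
contact_force: [-0.2, -0.1, 0.5]
grip_width: 54.1
```

Emit:
step_arm([
  [0, 0, 0, 0, 0, -0.62],
  [0, 0, 0, 0, 0, -0.62],
  [0, 0, 0, 0, 0, -0.62],
  [0, 0, 0, 0, 0, -0.62],
  [0, 0, 0, 0, 0, -0.62],
])

```text
time: 11.28
tool_pos: [594.4, 171.1, 296.1]
tcp_rot: [-3.14, 0.0, 1.503]
contact_force: [-0.1, 0.6, 0.1]
grip_width: 54.2
```

Emit:
step_arm([
  [0, 0, 0, 0, 0, -0.62],
  [0, 0, 0, 0, 0, -0.62],
  [0, 0, 0, 0, 0, -0.62],
  [0, 0, 0, 0, 0, -0.62],
  [0, 0, 0, 0, 0, -0.62],
])

```text
time: 11.7
tool_pos: [594.4, 171.1, 296.1]
tcp_rot: [-3.14, -0.001, 2.123]
contact_force: [0.8, -0.6, 0.4]
grip_width: 53.8
```

Emit:
step_arm([
  [0, 0, 0, 0, 0, -0.62],
  [0, 0, 0, 0, 0, -0.62],
  [0, 0, 0, 0, 0, -0.62],
  [0, 0, 0, 0, 0, -0.62],
  [0, 0, 0, 0, 0, -0.62],
])

```text
time: 12.12
tool_pos: [594.4, 171.1, 296.0]
tcp_rot: [-3.141, -0.002, 2.743]
contact_force: [-0.9, -0.1, -0.2]
grip_width: 54.0
```

Emit:
step_arm([
  [0, 0, 0, 0, 0, -0.62],
  [0, 0, 0, 0, 0, -0.62],
  [0, 0, 0, 0, 0, -0.62],
  [0, 0, 0, 0, 0, -0.62],
  [0, 0, 0, 0, 0, -0.62],
])

```text
time: 12.53
tool_pos: [594.4, 171.1, 296.0]
tcp_rot: [3.142, -0.002, -2.92]
contact_force: [-0.4, -0.6, -0.7]
grip_width: 53.9
```

```bash
python3 r.py; python3 r.py s
```

```text
12.53 [594.4 171.1 296. ] [ 3.142e+00 -2.000e-03 -2.920e+00] q6 -1.636 F [-0.4 -0.6 -0.7] M [ 0.072 -0.101 -0.018] tau6 1.844 g 53.9
12.58 [594.4 171.1 296.1] [-3.142e+00 -2.000e-03 -2.913e+00] q6 -1.643 F [ 0.8 -0.3 -0.9] M [ 0.079 -0.179  0.039] tau6 0.612 g 54.1
```

Emit:
step_arm([
  [0, 0, 20, 0, 0, -0.03],
  [0, 0, 40, 0, 0, -0.03],
  [0, 0, 60, 0, 0, -0.03],
  [0, 0, 68, 0, 0, -0.03],
  [0, 0, 68, 0, 0, -0.03],
])

```text
time: 13.0
tool_pos: [593.5, 170.9, 226.4]
tcp_rot: [3.141, -0.006, -2.898]
contact_force: [0.4, -0.3, 0.5]
grip_width: 53.9
```

Emit:
step_arm([
  [0, 0, 0, 0, 0, 0],
  [0, 0, 0, 0, 0, 0],
  [0, 0, 0, 0, 0, 0],
  [0, 0, 0, 0, 0, 0],
  [0, 0, 0, 0, 0, 0],
], fingers=20)

```text
time: 13.42
tool_pos: [595.0, 171.5, 230.4]
tcp_rot: [3.141, 0.002, -2.896]
contact_force: [-0.5, 1.7, 3.1]
grip_width: 29.7
```

```bash
python3 r.py
```

```text
13.42 [595.  171.5 230.4] [ 3.141e+00  2.000e-03 -2.896e+00] q6 -1.659 F [-0.5  1.7  3.1] M [ 0.393 -0.026 -0.007] tau6 -0.016 g 29.7
```

Emit:
step_arm([
  [0, 0, 0, 0, 0, 0.11],
  [0, 0, 0, 0, 0, 0.22],
  [0, 0, 0.1, 0, 0, 0.33],
  [0, 0, 0.1, 0, 0, 0.44],
  [0, 0, 0.1, 0, 0, 0.55],
])

```text
time: 13.83
tool_pos: [595.0, 171.0, 230.2]
tcp_rot: [3.141, 0.002, 2.831]
contact_force: [-0.4, -0.8, 2.5]
grip_width: 30.0
```

Emit:
step_arm([
  [0, 0, 0, 0, 0, 0.11],
  [0, 0, 0.1, 0, 0, 0.22],
  [0, 0, 0.1, 0, 0, 0.33],
  [0, 0, 0.2, 0, 0, 0.44],
  [0, 0, 0.2, 0, 0, 0.55],
])

```text
time: 14.25
tool_pos: [594.7, 170.6, 229.9]
tcp_rot: [-3.141, 0.001, 2.281]
contact_force: [-0.7, -2.2, 3.1]
grip_width: 29.9
```

Emit:
step_arm([
  [0, 0, 0, 0, 0, 0.11],
  [0, 0, 0.1, 0, 0, 0.22],
  [0, 0, 0.1, 0, 0, 0.33],
  [0, 0, 0.2, 0, 0, 0.44],
  [0, 0, 0.2, 0, 0, 0.55],
])

```text
time: 14.67
tool_pos: [594.3, 170.3, 229.7]
tcp_rot: [-3.141, 0.001, 1.731]
contact_force: [-3.1, -2.9, 4.1]
grip_width: 30.0
```

Emit:
step_arm([
  [0, 0, 0, 0, 0, 0.09],
  [0, 0, 0, 0, 0, 0.18],
  [0, 0, 0.1, 0, 0, 0.27],
  [0, 0, 0.1, 0, 0, 0.35],
  [0, 0, 0.2, 0, 0, 0.42],
])

```text
time: 15.08
tool_pos: [593.9, 170.4, 229.5]
tcp_rot: [-3.141, 0.002, 1.313]
contact_force: [-5.7, -2.9, 5.9]
grip_width: 29.9
```

```bash
python3 r.py
```

```text
15.08 [593.9 170.4 229.5] [-3.141e+00  2.000e-03  1.313e+00] q6 0.415 F [-5.7 -2.9  5.9] M [-0.553  0.832  0.038] tau6 -0.895 g 29.9
```

Emit:
step_arm([
  [0, 0, 0, 0, 0, 0.07],
  [0, 0, 0.1, 0, 0, 0.14],
  [0, 0, 0.1, 0, 0, 0.21],
])

```text
time: 15.33
tool_pos: [593.7, 170.5, 229.4]
tcp_rot: [-3.141, 0.002, 1.103]
contact_force: [-6.2, -2.9, 6.0]
grip_width: 29.4
```

```bash
python3 r.py
```

```text
15.33 [593.7 170.5 229.4] [-3.141e+00  2.000e-03  1.103e+00] q6 0.624 F [-6.2 -2.9  6. ] M [-0.507  0.949  0.042] tau6 -1.044 g 29.4
```

Emit:
step_arm([
  [0, 0, 0, 0, 0, 0.07],
  [0, 0, 0.1, 0, 0, 0.14],
  [0, 0, 0.1, 0, 0, 0.21],
])

```text
time: 15.58
tool_pos: [593.5, 170.5, 229.4]
tcp_rot: [-3.141, 0.002, 0.893]
contact_force: [-6.4, -2.7, 6.6]
grip_width: 29.6
```

```bash
python3 r.py
```

```text
15.58 [593.5 170.5 229.4] [-3.141e+00  2.000e-03  8.930e-01] q6 0.834 F [-6.4 -2.7  6.6] M [-0.393  1.055  0.023] tau6 -1.039 g 29.6
```

Emit:
step_arm([
  [-0.8, -0.4, 0, 0, 0, 0.07],
  [-0.8, -0.4, 0, 0, 0, 0.14],
  [-0.8, -0.4, 0, 0, 0, 0.21],
])

```text
time: 15.83
tool_pos: [593.3, 170.7, 229.3]
tcp_rot: [-3.142, 0.001, 0.683]
contact_force: [-4.3, -1.2, 3.7]
grip_width: 29.8
```

```bash
python3 r.py
```

```text
15.83 [593.3 170.7 229.3] [-3.142e+00  1.000e-03  6.830e-01] q6 1.044 F [-4.3 -1.2  3.7] M [-0.096  0.673  0.127] tau6 -1.039 g 29.8
```

Emit:
step_arm([
  [0, 0, 0, 0, 0, 0.07],
  [0, 0, 0, 0, 0, 0.14],
  [0, 0, 0, 0, 0, 0.21],
])

```text
time: 16.08
tool_pos: [593.2, 170.8, 229.2]
tcp_rot: [-3.141, 0.001, 0.474]
contact_force: [-3.7, -0.1, 4.4]
grip_width: 29.9
```

```bash
python3 r.py
```

```text
16.08 [593.2 170.8 229.2] [-3.141e+00  1.000e-03  4.740e-01] q6 1.254 F [-3.7 -0.1  4.4] M [0.006 0.692 0.142] tau6 -1.031 g 29.9
```

Emit:
step_arm([
  [0, 0, 0, 0, 0, 0.07],
  [0, 0, 0, 0, 0, 0.14],
])

```text
time: 16.25
tool_pos: [593.2, 170.9, 229.2]
tcp_rot: [-3.141, 0.001, 0.334]
contact_force: [-5.0, 0.6, 3.7]
grip_width: 29.5
```

```bash
python3 r.py
```

```text
16.25 [593.2 170.9 229.2] [-3.141e+00  1.000e-03  3.340e-01] q6 1.394 F [-5.   0.6  3.7] M [0.108 0.67  0.086] tau6 -1.021 g 29.5
```

Emit:
step_arm([
  [0, 0, 0, 0, 0, 0.07],
  [0, 0, 0, 0, 0, 0.14],
])

```text
time: 16.42
tool_pos: [593.1, 171.1, 229.1]
tcp_rot: [-3.141, 0.001, 0.194]
contact_force: [-4.8, 0.3, 2.9]
grip_width: 29.5
```

```bash
python3 r.py
```

```text
16.42 [593.1 171.1 229.1] [-3.141e+00  1.000e-03  1.940e-01] q6 1.533 F [-4.8  0.3  2.9] M [0.169 0.759 0.137] tau6 -0.976 g 29.5
```

Emit:
step_arm([
  [0, 0, 0, 0, 0, 0.07],
  [0, 0, 0, 0, 0, 0.14],
  [0, 0, 0, 0, 0, 0.21],
])

```text
time: 16.67
tool_pos: [593.1, 171.2, 229.1]
tcp_rot: [-3.141, 0.001, -0.016]
contact_force: [-4.5, 1.3, 2.5]
grip_width: 29.6
```

```bash
python3 r.py
```

```text
16.67 [593.1 171.2 229.1] [-3.141e+00  1.000e-03 -1.600e-02] q6 1.743 F [-4.5  1.3  2.5] M [0.299 0.7   0.243] tau6 -0.905 g 29.6
```

Emit:
step_arm([
  [0, 0, 0, 0, 0, 0.07],
  [0, 0, 0, 0, 0, 0.14],
])

```text
time: 16.83
tool_pos: [593.1, 171.4, 229.0]
tcp_rot: [-3.141, 0.001, -0.156]
contact_force: [-3.7, 3.1, 2.8]
grip_width: 29.8
```

```bash
python3 r.py
```

```text
16.83 [593.1 171.4 229. ] [-3.141e+00  1.000e-03 -1.560e-01] q6 1.883 F [-3.7  3.1  2.8] M [0.413 0.694 0.288] tau6 -0.854 g 29.8
```

Emit:
step_arm([
  [0, 0, 0, 0, 0, 0.07],
  [0, 0, 0, 0, 0, 0.14],
])

```text
time: 17.0
tool_pos: [593.1, 171.5, 229.0]
tcp_rot: [-3.141, 0.001, -0.296]
contact_force: [-3.3, 1.8, 3.5]
grip_width: 29.9
```

```bash
python3 r.py
```

```text
17.0 [593.1 171.5 229. ] [-3.141e+00  1.000e-03 -2.960e-01] q6 2.023 F [-3.3  1.8  3.5] M [0.523 0.584 0.237] tau6 -0.804 g 29.9
```

Emit:
step_arm([
  [0, 0, 0, 0, 0, 0.07],
  [0, 0, 0, 0, 0, 0.14],
])

```text
time: 17.17
tool_pos: [593.2, 171.6, 229.0]
tcp_rot: [-3.141, 0.001, -0.436]
contact_force: [-2.9, 2.3, 2.6]
grip_width: 29.5
```

```bash
python3 r.py
```

```text
17.17 [593.2 171.6 229. ] [-3.141e+00  1.000e-03 -4.360e-01] q6 2.163 F [-2.9  2.3  2.6] M [0.541 0.533 0.33 ] tau6 -0.754 g 29.5
```

Emit:
step_arm([
  [0, 0, 0, 0, 0, 0],
  [0, 0, 0, 0, 0, 0],
  [0, 0, 0, 0, 0, 0],
  [0, 0, 0, 0, 0, 0],
])

```text
time: 17.5
tool_pos: [593.2, 171.6, 229.0]
tcp_rot: [-3.141, 0.001, -0.43]
contact_force: [-4.8, 3.9, 4.3]
grip_width: 29.8
```

```bash
python3 r.py;python3 r.py s;python3 r.py s
python3 - <<'E'
from h import *
a=[593.5,170.8,297];b=[487.2,184.4,297]
y=-2.897-3.75+2*np.pi+.06  # cmd approx -0.436 measured check
print(delta(b,-.436+.62,(a,-.436)))
E
```

```text
17.5 [593.2 171.6 229. ] [-3.141e+00  1.000e-03 -4.300e-01] q6 2.158 F [-4.8  3.9  4.3] M [0.671 0.788 0.175] tau6 0.177 g 29.8
17.55 [593.2 171.6 229. ] [-3.141e+00  1.000e-03 -4.300e-01] q6 2.158 F [-4.5  3.3  4. ] M [0.66  0.756 0.153] tau6 0.176 g 29.5
17.6 [593.2 171.6 229. ] [-3.141e+00  1.000e-03 -4.300e-01] q6 2.158 F [-4.5  3.4  4.6] M [0.697 0.779 0.197] tau6 0.176 g 29.6
(array([-102.1,   32.6,    0. ]), -0.62)
```

Emit:
step_arm([
  [0, 0, 0, 0, 0, 0.06],
  [0, 0, 0, 0, 0, 0.11],
  [0, 0, 0, 0, 0, 0.11],
  [0, 0, 0, 0, 0, 0.11],
  [0, 0, 0, 0, 0, 0.11],
])

```text
time: 18.02
tool_pos: [593.2, 171.7, 229.0]
tcp_rot: [-3.141, 0.001, -0.54]
contact_force: [-4.7, 4.1, 4.5]
grip_width: 30.0
```

```bash
python3 r.py; python3 r.py s
```

```text
18.02 [593.2 171.7 229. ] [-3.141e+00  1.000e-03 -5.400e-01] q6 2.267 F [-4.7  4.1  4.5] M [0.781 0.735 0.211] tau6 0.262 g 30.0
18.07 [593.3 171.7 229. ] [-3.141e+00  1.000e-03 -5.400e-01] q6 2.267 F [-4.5  4.1  3.2] M [0.728 0.738 0.265] tau6 0.255 g 29.9
```

Emit:
step_arm([
  [0, 0, 0, 0, 0, 0],
  [0, 0, 0, 0, 0, 0],
  [0, 0, 0, 0, 0, 0],
  [0, 0, 0, 0, 0, 0],
], fingers=54)

```text
time: 18.4
tool_pos: [594.1, 170.4, 228.3]
tcp_rot: [3.141, -0.001, -0.543]
contact_force: [-0.2, -0.1, -0.4]
grip_width: 51.3
```

Emit:
step_arm([
  [0, 0, -8, 0, 0, 0],
  [0, 0, -30, 0, 0, 0],
  [0, 0, -60, 0, 0, 0],
  [0, 0, -70, 0, 0, 0],
  [0, 0, -70, 0, 0, 0],
])

```text
time: 18.82
tool_pos: [595.1, 170.9, 302.2]
tcp_rot: [-3.137, -0.006, -0.543]
contact_force: [0.8, 0.6, 1.0]
grip_width: 54.3
```

Run:
```python
from h import *
o=bot.get_obs();y=o["tcp_rot"][2]; print(o["tool_pos"],y,o["joint_positions"][5],o["moment"])
print(delta([487.2,184.4,297],y+.62,(list(o["tool_pos"][:2])+[297],y)))
```

```text
[595.14580785 170.87829899 302.19710304] -0.5431442677498304 2.2699517376730713 [0.01370237 0.02464381 0.01728399]
(array([-99.4,  44.2,   0. ]), np.float64(-0.62))
```

Emit:
step_arm([
  [-99.4, 44.2, 0, 0, 0, -0.62],
  [-99.4, 44.2, 0, 0, 0, -0.62],
  [-99.4, 44.2, 0, 0, 0, -0.62],
  [-99.4, 44.2, 0, 0, 0, -0.62],
  [-99.4, 44.2, 0, 0, 0, -0.62],
])

```text
time: 19.23
tool_pos: [484.1, 184.5, 297.7]
tcp_rot: [3.141, 0.001, 0.084]
contact_force: [-0.2, -0.8, 0.5]
grip_width: 54.2
```

Emit:
step_arm([
  [0, 0, 0, 0, 0, -0.62],
  [0, 0, 0, 0, 0, -0.62],
  [0, 0, 0, 0, 0, -0.62],
  [0, 0, 0, 0, 0, -0.62],
  [0, 0, 0, 0, 0, -0.62],
])

```text
time: 19.65
tool_pos: [485.4, 184.1, 297.0]
tcp_rot: [-3.141, 0.002, 0.703]
contact_force: [1.5, 0.1, -0.3]
grip_width: 54.3
```

Emit:
step_arm([
  [0, 0, 0, 0, 0, -0.62],
  [0, 0, 0, 0, 0, -0.62],
  [0, 0, 0, 0, 0, -0.62],
  [0, 0, 0, 0, 0, -0.62],
  [0, 0, 0, 0, 0, -0.62],
])

```text
time: 20.07
tool_pos: [485.4, 184.1, 297.0]
tcp_rot: [-3.14, 0.001, 1.323]
contact_force: [0.1, -0.0, -0.0]
grip_width: 53.9
```

Emit:
step_arm([
  [0, 0, 0, 0, 0, -0.62],
  [0, 0, 0, 0, 0, -0.62],
  [0, 0, 0, 0, 0, -0.62],
  [0, 0, 0, 0, 0, -0.62],
  [0, 0, 0, 0, 0, -0.62],
])

```text
time: 20.48
tool_pos: [485.4, 184.1, 297.0]
tcp_rot: [-3.139, -0.0, 1.943]
contact_force: [0.2, -0.1, -0.2]
grip_width: 54.0
```

Emit:
step_arm([
  [0, 0, 0, 0, 0, -0.62],
  [0, 0, 0, 0, 0, -0.62],
  [0, 0, 0, 0, 0, -0.62],
  [0, 0, 0, 0, 0, -0.62],
  [0, 0, 0, 0, 0, -0.62],
])

```text
time: 20.9
tool_pos: [485.4, 184.1, 297.0]
tcp_rot: [-3.14, -0.001, 2.563]
contact_force: [-0.4, 0.1, -0.8]
grip_width: 54.4
```

Emit:
step_arm([
  [0, 0, 0, 0, 0, -0.62],
  [0, 0, 0, 0, 0, -0.62],
  [0, 0, 0, 0, 0, -0.62],
  [0, 0, 0, 0, 0, -0.62],
  [0, 0, 0, 0, 0, -0.62],
])

```text
time: 21.32
tool_pos: [485.4, 184.1, 297.0]
tcp_rot: [-3.141, -0.002, -3.1]
contact_force: [0.6, -0.0, -0.9]
grip_width: 54.3
```

Emit:
step_arm([
  [0, 0, 0, 0, 0, -0.62],
  [0, 0, 0, 0, 0, -0.62],
  [0, 0, 0, 0, 0, -0.62],
  [0, 0, 0, 0, 0, -0.62],
  [0, 0, 0, 0, 0, -0.62],
])

```text
time: 21.73
tool_pos: [485.4, 184.1, 297.0]
tcp_rot: [3.141, -0.002, -2.48]
contact_force: [0.9, 0.8, 0.0]
grip_width: 53.9
```

Emit:
step_arm([
  [0, 0, 20, 0, 0, -0.034],
  [0, 0, 40, 0, 0, -0.034],
  [0, 0, 60, 0, 0, -0.034],
  [0, 0, 68, 0, 0, -0.034],
  [0, 0, 68, 0, 0, -0.034],
])

```text
time: 22.15
tool_pos: [484.5, 183.9, 227.7]
tcp_rot: [3.139, -0.005, -2.452]
contact_force: [-0.7, -0.1, -0.2]
grip_width: 53.9
```

```bash
python3 r.py; python3 r.py s
```

```text
22.15 [484.5 183.9 227.7] [ 3.139 -0.005 -2.452] q6 -2.045 F [-0.7 -0.1 -0.2] M [ 0.135 -0.07   0.029] tau6 -0.003 g 53.9
22.2 [485.4 184.1 229.4] [ 3.140e+00 -3.000e-03 -2.452e+00] q6 -2.045 F [-0.   0.5  0.8] M [ 0.172 -0.086 -0.017] tau6 -0.0 g 53.6
```

Emit:
step_arm([
  [-0.7, 0.1, 0, 0, 0, 0],
  [-0.7, 0.1, 0, 0, 0, 0],
  [-0.7, 0.1, 0, 0, 0, 0],
  [-0.7, 0.1, 0, 0, 0, 0],
  [-0.7, 0.1, 0, 0, 0, 0],
], fingers=20)

```text
time: 22.62
tool_pos: [486.9, 184.6, 231.1]
tcp_rot: [-3.14, 0.001, -2.452]
contact_force: [1.1, -2.9, 2.2]
grip_width: 29.8
```

```bash
python3 r.py
```

```text
22.62 [486.9 184.6 231.1] [-3.140e+00  1.000e-03 -2.452e+00] q6 -2.044 F [ 1.1 -2.9  2.2] M [-0.193 -0.274  0.024] tau6 0.005 g 29.8
```

Emit:
step_arm([
  [0, 0, 0, 0, 0, 0.11],
  [0, 0, 0, 0, 0, 0.22],
  [0, 0, 0.1, 0, 0, 0.33],
  [0, 0, 0.1, 0, 0, 0.44],
  [0, 0, 0.1, 0, 0, 0.55],
])

```text
time: 23.03
tool_pos: [486.9, 184.6, 230.9]
tcp_rot: [-3.141, 0.002, -3.008]
contact_force: [1.8, -2.6, 1.1]
grip_width: 29.8
```

Emit:
step_arm([
  [0, 0, 0, 0, 0, 0.11],
  [0, 0, 0.1, 0, 0, 0.22],
  [0, 0, 0.1, 0, 0, 0.33],
  [0, 0, 0.2, 0, 0, 0.44],
  [0, 0, 0.2, 0, 0, 0.55],
])

```text
time: 23.45
tool_pos: [487.0, 184.5, 230.7]
tcp_rot: [3.141, 0.002, 2.725]
contact_force: [1.7, -2.4, 1.5]
grip_width: 29.8
```

```bash
python3 r.py
```

```text
23.45 [487.  184.5 230.7] [3.141e+00 2.000e-03 2.725e+00] q6 -0.939 F [ 1.7 -2.4  1.5] M [-0.281 -0.364  0.068] tau6 -1.69 g 29.8
```

Emit:
step_arm([
  [0, 0, 0, 0, 0, 0.11],
  [0, 0, 0.1, 0, 0, 0.22],
  [0, 0, 0.1, 0, 0, 0.33],
  [0, 0, 0.2, 0, 0, 0.44],
  [0, 0, 0.2, 0, 0, 0.55],
])

```text
time: 23.87
tool_pos: [486.9, 184.4, 230.5]
tcp_rot: [3.141, 0.001, 2.175]
contact_force: [0.9, -2.3, 1.2]
grip_width: 29.8
```

```bash
python3 r.py
```

```text
23.87 [486.9 184.4 230.5] [3.141e+00 1.000e-03 2.175e+00] q6 -0.389 F [ 0.9 -2.3  1.2] M [-0.331 -0.293  0.022] tau6 -1.69 g 29.8
```

Emit:
step_arm([
  [0, 0, 0, 0, 0, 0.07],
  [0, 0, 0, 0, 0, 0.14],
  [0, 0, 0.1, 0, 0, 0.21],
  [0, 0, 0.1, 0, 0, 0.28],
  [0, 0, 0.1, 0, 0, 0.35],
])

```text
time: 24.28
tool_pos: [486.9, 184.4, 230.3]
tcp_rot: [3.14, 0.001, 1.827]
contact_force: [0.8, -1.8, 1.2]
grip_width: 30.1
```

```bash
python3 r.py
```

```text
24.28 [486.9 184.4 230.3] [3.140e+00 1.000e-03 1.827e+00] q6 -0.041 F [ 0.8 -1.8  1.2] M [-0.38  -0.276  0.044] tau6 -1.058 g 30.1
```

Emit:
step_arm([
  [0, 0, 0, 0, 0, 0.07],
  [0, 0, 0, 0, 0, 0.14],
  [0, 0, 0.1, 0, 0, 0.21],
  [0, 0, 0.1, 0, 0, 0.28],
  [0, 0, 0.1, 0, 0, 0.35],
])

```text
time: 24.7
tool_pos: [486.8, 184.4, 230.2]
tcp_rot: [3.14, 0.001, 1.477]
contact_force: [1.3, -2.0, 1.0]
grip_width: 29.6
```

```bash
python3 r.py
```

```text
24.7 [486.8 184.4 230.2] [3.140e+00 1.000e-03 1.477e+00] q6 0.309 F [ 1.3 -2.   1. ] M [-0.447 -0.234  0.031] tau6 -1.058 g 29.6
```

Emit:
step_arm([
  [0, 0, 0, 0, 0, 0.07],
  [0, 0, 0, 0, 0, 0.14],
  [0, 0, 0.1, 0, 0, 0.21],
])

```text
time: 24.95
tool_pos: [486.8, 184.4, 230.1]
tcp_rot: [3.14, 0.0, 1.267]
contact_force: [-0.0, -1.5, 2.5]
grip_width: 29.7
```

```bash
python3 r.py
```

```text
24.95 [486.8 184.4 230.1] [3.14  0.    1.267] q6 0.519 F [-0.  -1.5  2.5] M [-0.475 -0.082  0.007] tau6 -1.058 g 29.7
```

Emit:
step_arm([
  [0, 0, 0, 0, 0, 0.07],
  [0, 0, 0, 0, 0, 0.14],
  [0, 0, 0.1, 0, 0, 0.21],
])

```text
time: 25.2
tool_pos: [486.7, 184.4, 230.0]
tcp_rot: [3.14, 0.0, 1.057]
contact_force: [0.6, -2.5, 3.0]
grip_width: 29.6
```

```bash
python3 r.py
```

```text
25.2 [486.7 184.4 230. ] [3.14  0.    1.057] q6 0.729 F [ 0.6 -2.5  3. ] M [-0.454 -0.108  0.042] tau6 -1.058 g 29.6
```

Emit:
step_arm([
  [0, 0, 0, 0, 0, 0.07],
  [0, 0, 0, 0, 0, 0.14],
])

```text
time: 25.37
tool_pos: [486.7, 184.4, 230.0]
tcp_rot: [3.14, -0.0, 0.917]
contact_force: [1.4, -1.8, 1.6]
grip_width: 29.8
```

```bash
python3 r.py
```

```text
25.37 [486.7 184.4 230. ] [ 3.14  -0.     0.917] q6 0.869 F [ 1.4 -1.8  1.6] M [-0.363 -0.146  0.064] tau6 -1.058 g 29.8
```

Emit:
step_arm([
  [0, 0, 0, 0, 0, 0.07],
  [0, 0, 0, 0, 0, 0.14],
])

```text
time: 25.53
tool_pos: [486.7, 184.4, 229.9]
tcp_rot: [3.14, -0.0, 0.777]
contact_force: [1.1, -2.6, 1.2]
grip_width: 29.6
```

```bash
python3 r.py
```

```text
25.53 [486.7 184.4 229.9] [ 3.14  -0.     0.777] q6 1.009 F [ 1.1 -2.6  1.2] M [-0.374 -0.062  0.058] tau6 -1.047 g 29.6
```

Emit:
step_arm([
  [0, 0, 0, 0, 0, 0.07],
  [0, 0, 0, 0, 0, 0.14],
  [0, 0, 0, 0, 0, 0.21],
  [0, 0, 0.1, 0, 0, 0.28],
  [0, 0, 0.1, 0, 0, 0.35],
])

```text
time: 25.95
tool_pos: [486.7, 184.5, 229.8]
tcp_rot: [3.14, -0.001, 0.428]
contact_force: [1.1, -2.7, 1.1]
grip_width: 29.9
```

```bash
python3 r.py
```

```text
25.95 [486.7 184.5 229.8] [ 3.14e+00 -1.00e-03  4.28e-01] q6 1.359 F [ 1.1 -2.7  1.1] M [-0.317 -0.087  0.119] tau6 -0.917 g 29.9
```

Emit:
step_arm([
  [0, 0, 0, 0, 0, 0.07],
  [0, 0, 0, 0, 0, 0.14],
  [0, 0, 0, 0, 0, 0.21],
])

```text
time: 26.2
tool_pos: [486.7, 184.5, 229.8]
tcp_rot: [3.141, -0.001, 0.218]
contact_force: [-0.1, -1.8, 2.1]
grip_width: 29.7
```

```bash
python3 r.py
```

```text
26.2 [486.7 184.5 229.8] [ 3.141e+00 -1.000e-03  2.180e-01] q6 1.569 F [-0.1 -1.8  2.1] M [-0.284 -0.074  0.251] tau6 -0.841 g 29.7
```

Emit:
step_arm([
  [0, 0, 0, 0, 0, 0.07],
  [0, 0, 0, 0, 0, 0.14],
  [0, 0, 0, 0, 0, 0.21],
  [0, 0, 0, 0, 0, 0.26],
])

```text
time: 26.53
tool_pos: [486.7, 184.5, 229.7]
tcp_rot: [3.141, -0.001, -0.042]
contact_force: [0.7, -1.6, 0.3]
grip_width: 29.7
```

```bash
python3 r.py
```

```text
26.53 [486.7 184.5 229.7] [ 3.141e+00 -1.000e-03 -4.200e-02] q6 1.829 F [ 0.7 -1.6  0.3] M [-0.257 -0.103  0.379] tau6 -0.166 g 29.7
```

Emit:
step_arm([
  [0, 0, 0, 0, 0, 0],
  [0, 0, 0, 0, 0, 0],
  [0, 0, 0, 0, 0, 0],
  [0, 0, 0, 0, 0, 0],
])

```text
time: 26.87
tool_pos: [486.6, 184.5, 229.7]
tcp_rot: [3.141, -0.001, -0.038]
contact_force: [1.6, -3.4, 2.7]
grip_width: 29.9
```

```bash
python3 r.py;python3 r.py s;python3 r.py s
```

```text
26.87 [486.6 184.5 229.7] [ 3.141e+00 -1.000e-03 -3.800e-02] q6 1.825 F [ 1.6 -3.4  2.7] M [-0.662 -0.08   0.259] tau6 0.223 g 29.9
26.92 [486.7 184.5 229.7] [ 3.141e+00 -1.000e-03 -3.800e-02] q6 1.825 F [ 1.1 -4.1  4. ] M [-0.655 -0.088  0.25 ] tau6 0.232 g 29.7
26.97 [486.7 184.6 229.7] [ 3.141e+00 -1.000e-03 -3.900e-02] q6 1.825 F [-0.3 -3.8  4.6] M [-0.693 -0.111  0.253] tau6 0.24 g 29.8
```

Emit:
step_arm([
  [0, 0, 0, 0, 0, 0],
  [0, 0, 0, 0, 0, 0],
  [0, 0, 0, 0, 0, 0],
  [0, 0, 0, 0, 0, 0],
], fingers=54)

```text
time: 27.3
tool_pos: [486.1, 185.1, 229.0]
tcp_rot: [-3.141, 0.001, -0.039]
contact_force: [0.5, -0.3, 0.8]
grip_width: 51.1
```

Emit:
step_arm([
  [0, 0, -8, 0, 0, 0],
  [0, 0, -30, 0, 0, 0],
  [0, 0, -60, 0, 0, 0],
  [0, 0, -68, 0, 0, 0],
  [0, 0, -68, 0, 0, 0],
])

```text
time: 27.72
tool_pos: [487.5, 185.3, 300.4]
tcp_rot: [-3.14, -0.006, -0.039]
contact_force: [-0.2, -0.3, -0.5]
grip_width: 54.0
```

```bash
python3 r.py
python3 - <<'E'
from h import *
o=bot.get_obs();y=o["tcp_rot"][2]
print(delta([580.6,64.0,297],y+.62,(list(o["tool_pos"][:2])+[297],y)), y)
E
```

```text
27.72 [487.5 185.3 300.4] [-3.14  -0.006 -0.039] q6 1.826 F [-0.2 -0.3 -0.5] M [-0.006  0.055 -0.025] tau6 0.0 g 54.0
(array([ 97.8, 117.5,   0. ]), np.float64(-0.62)) -0.039057491679087564
```

Emit:
step_arm([
  [99, 117.5, 0, 0, 0, -0.62],
  [99, 117.5, 0, 0, 0, -0.62],
  [99, 117.5, 0, 0, 0, -0.62],
  [99, 117.5, 0, 0, 0, -0.62],
  [99, 117.5, 0, 0, 0, -0.62],
])

```text
time: 28.13
tool_pos: [583.2, 58.4, 295.0]
tcp_rot: [3.141, 0.002, 0.571]
contact_force: [-1.3, 0.1, -0.8]
grip_width: 53.6
```

Emit:
step_arm([
  [0, 0, 0, 0, 0, -0.62],
  [0, 0, 0, 0, 0, -0.62],
  [0, 0, 0, 0, 0, -0.62],
  [0, 0, 0, 0, 0, -0.62],
  [0, 0, 0, 0, 0, -0.62],
])

```text
time: 28.55
tool_pos: [580.2, 63.6, 295.8]
tcp_rot: [-3.139, 0.001, 1.196]
contact_force: [0.4, -0.5, 0.6]
grip_width: 54.1
```

Emit:
step_arm([
  [0, 0, 0, 0, 0, -0.62],
  [0, 0, 0, 0, 0, -0.62],
  [0, 0, 0, 0, 0, -0.62],
  [0, 0, 0, 0, 0, -0.62],
  [0, 0, 0, 0, 0, -0.62],
])

```text
time: 28.97
tool_pos: [580.2, 63.6, 295.9]
tcp_rot: [-3.139, -0.001, 1.816]
contact_force: [0.8, 0.0, -0.4]
grip_width: 54.1
```

Emit:
step_arm([
  [0, 0, 0, 0, 0, -0.62],
  [0, 0, 0, 0, 0, -0.62],
  [0, 0, 0, 0, 0, -0.62],
  [0, 0, 0, 0, 0, -0.62],
  [0, 0, 0, 0, 0, -0.62],
])

```text
time: 29.38
tool_pos: [580.2, 63.6, 295.9]
tcp_rot: [-3.14, -0.002, 2.436]
contact_force: [0.3, -0.2, -0.4]
grip_width: 53.9
```

Emit:
step_arm([
  [0, 0, 0, 0, 0, -0.62],
  [0, 0, 0, 0, 0, -0.62],
  [0, 0, 0, 0, 0, -0.62],
  [0, 0, 0, 0, 0, -0.62],
  [0, 0, 0, 0, 0, -0.62],
])

```text
time: 29.8
tool_pos: [580.2, 63.6, 295.9]
tcp_rot: [-3.142, -0.003, 3.056]
contact_force: [-0.2, 0.1, 0.6]
grip_width: 53.8
```

Emit:
step_arm([
  [0, 0, 20, 0, 0, -0.03],
  [0, 0, 40, 0, 0, -0.03],
  [0, 0, 60, 0, 0, -0.03],
  [0, 0, 68, 0, 0, -0.03],
  [0, 0, 68, 0, 0, -0.03],
])

```text
time: 30.22
tool_pos: [579.3, 63.6, 226.4]
tcp_rot: [-3.141, -0.006, 3.08]
contact_force: [0.3, 0.4, 0.2]
grip_width: 54.1
```

```bash
python3 r.py; python3 r.py s
```

```text
30.22 [579.3  63.6 226.4] [-3.141 -0.006  3.08 ] q6 -1.531 F [0.3 0.4 0.2] M [ 0.093 -0.154 -0.037] tau6 -0.001 g 54.1
30.27 [580.1  63.6 228.2] [-3.141e+00 -3.000e-03  3.080e+00] q6 -1.531 F [0.4 0.2 0.9] M [ 0.009 -0.121  0.068] tau6 0.0 g 54.0
```

Emit:
step_arm([
  [-0.4, 0.3, 0, 0, 0, 0],
  [-0.4, 0.3, 0, 0, 0, 0],
  [-0.4, 0.3, 0, 0, 0, 0],
  [-0.4, 0.3, 0, 0, 0, 0],
  [-0.4, 0.3, 0, 0, 0, 0],
], fingers=20)

```text
time: 30.68
tool_pos: [581.5, 64.0, 230.2]
tcp_rot: [3.141, 0.002, 3.08]
contact_force: [0.5, 2.0, 3.2]
grip_width: 29.6
```

```bash
python3 r.py
```

```text
30.68 [581.5  64.  230.2] [3.141e+00 2.000e-03 3.080e+00] q6 -1.531 F [0.5 2.  3.2] M [ 0.312 -0.185  0.017] tau6 -0.0 g 29.6
```

Emit:
step_arm([
  [0, 0, 0, 0, 0, 0.11],
  [0, 0, 0, 0, 0, 0.22],
  [0, 0, 0.1, 0, 0, 0.33],
  [0, 0, 0.1, 0, 0, 0.44],
  [0, 0, 0.1, 0, 0, 0.55],
])

```text
time: 31.1
tool_pos: [581.4, 63.7, 230.0]
tcp_rot: [3.141, 0.001, 2.525]
contact_force: [-0.7, -1.1, 2.3]
grip_width: 29.5
```

Emit:
step_arm([
  [0, 0, 0, 0, 0, 0.11],
  [0, 0, 0.1, 0, 0, 0.22],
  [0, 0, 0.1, 0, 0, 0.33],
  [0, 0, 0.2, 0, 0, 0.44],
  [0, 0, 0.2, 0, 0, 0.55],
])

```text
time: 31.52
tool_pos: [581.1, 63.5, 229.8]
tcp_rot: [3.141, 0.001, 1.975]
contact_force: [-1.8, -1.5, 2.1]
grip_width: 29.9
```

Emit:
step_arm([
  [0, 0, 0, 0, 0, 0.11],
  [0, 0, 0.1, 0, 0, 0.22],
  [0, 0, 0.1, 0, 0, 0.33],
  [0, 0, 0.2, 0, 0, 0.44],
  [0, 0, 0.2, 0, 0, 0.55],
])

```text
time: 31.93
tool_pos: [580.8, 63.5, 229.5]
tcp_rot: [-3.141, 0.001, 1.424]
contact_force: [-2.7, -0.6, 3.6]
grip_width: 29.8
```

Emit:
step_arm([
  [0, 0, 0, 0, 0, 0.07],
  [0, 0, 0, 0, 0, 0.14],
  [0, 0, 0.1, 0, 0, 0.21],
  [0, 0, 0.1, 0, 0, 0.28],
  [0, 0, 0.1, 0, 0, 0.35],
])

```text
time: 32.35
tool_pos: [580.6, 63.5, 229.4]
tcp_rot: [-3.141, 0.001, 1.076]
contact_force: [-3.2, -0.8, 2.9]
grip_width: 30.0
```

```bash
python3 r.py
```

```text
32.35 [580.6  63.5 229.4] [-3.141e+00  1.000e-03  1.076e+00] q6 0.473 F [-3.2 -0.8  2.9] M [-0.263  0.557  0.023] tau6 -1.057 g 30.0
```

Emit:
step_arm([
  [0, 0, 0, 0, 0, 0.07],
  [0, 0, 0, 0, 0, 0.14],
  [0, 0, 0.1, 0, 0, 0.21],
  [0, 0, 0.1, 0, 0, 0.28],
  [0, 0, 0.1, 0, 0, 0.35],
])

```text
time: 32.77
tool_pos: [580.4, 63.7, 229.3]
tcp_rot: [-3.141, 0.001, 0.727]
contact_force: [-4.9, -0.2, 3.6]
grip_width: 29.7
```

```bash
python3 r.py
```

```text
32.77 [580.4  63.7 229.3] [-3.141e+00  1.000e-03  7.270e-01] q6 0.823 F [-4.9 -0.2  3.6] M [-0.093  0.609  0.013] tau6 -1.057 g 29.7
```

Emit:
step_arm([
  [0, 0, 0, 0, 0, 0.07],
  [0, 0, 0, 0, 0, 0.14],
  [0, 0, 0.1, 0, 0, 0.21],
])

```text
time: 33.02
tool_pos: [580.3, 63.7, 229.2]
tcp_rot: [-3.141, 0.001, 0.517]
contact_force: [-4.1, 0.6, 4.6]
grip_width: 29.5
```

```bash
python3 r.py
```

```text
33.02 [580.3  63.7 229.2] [-3.141e+00  1.000e-03  5.170e-01] q6 1.033 F [-4.1  0.6  4.6] M [0.007 0.743 0.1  ] tau6 -1.057 g 29.5
```

Emit:
step_arm([
  [0, 0, 0, 0, 0, 0.07],
  [0, 0, 0, 0, 0, 0.14],
  [0, 0, 0.1, 0, 0, 0.21],
])

```text
time: 33.27
tool_pos: [580.3, 63.9, 229.1]
tcp_rot: [-3.141, 0.001, 0.307]
contact_force: [-4.5, -0.1, 3.9]
grip_width: 30.0
```

```bash
python3 r.py
```

```text
33.27 [580.3  63.9 229.1] [-3.141e+00  1.000e-03  3.070e-01] q6 1.243 F [-4.5 -0.1  3.9] M [-0.018  0.82   0.066] tau6 -1.058 g 30.0
```

Turned 2.77; still slack. Continue in small steps.

Emit:
step_arm([
  [0, 0, 0, 0, 0, 0.07],
  [0, 0, 0, 0, 0, 0.14],
  [0, 0, 0, 0, 0, 0.21],
])

```text
time: 33.52
tool_pos: [580.3, 64.0, 229.0]
tcp_rot: [-3.141, 0.002, 0.097]
contact_force: [-5.0, 0.4, 4.4]
grip_width: 29.7
```

```bash
python3 r.py
```

```text
33.52 [580.3  64.  229. ] [-3.141e+00  2.000e-03  9.700e-02] q6 1.453 F [-5.   0.4  4.4] M [0.125 0.712 0.107] tau6 -1.057 g 29.7
```

Emit:
step_arm([
  [0, 0, 0, 0, 0, 0.07],
  [0, 0, 0, 0, 0, 0.14],
  [0, 0, 0, 0, 0, 0.21],
])

```text
time: 33.77
tool_pos: [580.2, 64.1, 229.0]
tcp_rot: [-3.142, 0.002, -0.113]
contact_force: [-3.4, 1.7, 2.5]
grip_width: 30.0
```

```bash
python3 r.py
```

```text
33.77 [580.2  64.1 229. ] [-3.142e+00  2.000e-03 -1.130e-01] q6 1.663 F [-3.4  1.7  2.5] M [0.224 0.653 0.101] tau6 -1.0 g 30.0
```

Emit:
step_arm([
  [0, 0, 0, 0, 0, 0.07],
  [0, 0, 0, 0, 0, 0.14],
  [0, 0, 0, 0, 0, 0.21],
])

```text
time: 34.02
tool_pos: [580.3, 64.2, 228.9]
tcp_rot: [3.142, 0.002, -0.323]
contact_force: [-4.0, 1.3, 2.7]
grip_width: 30.0
```

```bash
python3 r.py
```

```text
34.02 [580.3  64.2 228.9] [ 3.142e+00  2.000e-03 -3.230e-01] q6 1.872 F [-4.   1.3  2.7] M [0.328 0.658 0.117] tau6 -0.922 g 30.0
```

Emit:
step_arm([
  [0, 0, 0, 0, 0, 0.07],
  [0, 0, 0, 0, 0, 0.14],
  [0, 0, 0, 0, 0, 0.21],
  [0, 0, 0, 0, 0, 0.28],
])

```text
time: 34.35
tool_pos: [580.3, 64.4, 228.8]
tcp_rot: [3.141, 0.002, -0.603]
contact_force: [-2.9, 2.7, 1.9]
grip_width: 29.8
```

```bash
python3 r.py
```

```text
34.35 [580.3  64.4 228.8] [ 3.141e+00  2.000e-03 -6.030e-01] q6 2.152 F [-2.9  2.7  1.9] M [0.444 0.57  0.315] tau6 -0.821 g 29.8
```

Emit:
step_arm([
  [0, 0, 0, 0, 0, 0.07],
  [0, 0, 0, 0, 0, 0.14],
  [0, 0, 0, 0, 0, 0.2],
])

```text
time: 34.6
tool_pos: [580.4, 64.5, 228.8]
tcp_rot: [3.141, 0.001, -0.803]
contact_force: [-2.9, 2.2, 2.1]
grip_width: 29.9
```

```bash
python3 r.py
```

```text
34.6 [580.4  64.5 228.8] [ 3.141e+00  1.000e-03 -8.030e-01] q6 2.352 F [-2.9  2.2  2.1] M [0.497 0.476 0.346] tau6 -0.458 g 29.9
```

Emit:
step_arm([
  [0, 0, 0, 0, 0, 0],
  [0, 0, 0, 0, 0, 0],
  [0, 0, 0, 0, 0, 0],
  [0, 0, 0, 0, 0, 0],
])

```text
time: 34.93
tool_pos: [580.4, 64.5, 228.8]
tcp_rot: [3.141, 0.002, -0.797]
contact_force: [-4.7, 4.1, 4.3]
grip_width: 29.6
```

```bash
python3 r.py;python3 r.py s;python3 r.py s
```

```text
34.93 [580.4  64.5 228.8] [ 3.141e+00  2.000e-03 -7.970e-01] q6 2.347 F [-4.7  4.1  4.3] M [0.7   0.77  0.248] tau6 0.196 g 29.6
34.98 [580.4  64.5 228.8] [ 3.141e+00  2.000e-03 -7.970e-01] q6 2.347 F [-4.9  3.2  3.4] M [0.701 0.829 0.196] tau6 0.195 g 29.9
35.03 [580.4  64.5 228.8] [ 3.141e+00  2.000e-03 -7.970e-01] q6 2.347 F [-4.3  4.4  3.1] M [0.646 0.719 0.164] tau6 0.195 g 29.9
```

Emit:
step_arm([
  [0, 0, 0, 0, 0, 0.06],
  [0, 0, 0, 0, 0, 0.06],
  [0, 0, 0, 0, 0, 0.06],
  [0, 0, 0, 0, 0, 0.06],
])

```text
time: 35.37
tool_pos: [580.5, 64.5, 228.8]
tcp_rot: [3.141, 0.002, -0.857]
contact_force: [-3.3, 4.1, 2.7]
grip_width: 29.8
```

```bash
python3 r.py;python3 r.py s
```

```text
35.37 [580.5  64.5 228.8] [ 3.141e+00  2.000e-03 -8.570e-01] q6 2.407 F [-3.3  4.1  2.7] M [0.726 0.777 0.233] tau6 0.254 g 29.8
35.42 [580.5  64.5 228.8] [ 3.141e+00  2.000e-03 -8.570e-01] q6 2.407 F [-4.3  3.4  3.4] M [0.672 0.741 0.212] tau6 0.247 g 29.8
```

Emit:
step_arm([
  [0, 0, 0, 0, 0, 0],
  [0, 0, 0, 0, 0, 0],
  [0, 0, 0, 0, 0, 0],
  [0, 0, 0, 0, 0, 0],
  [0, 0, 0, 0, 0, 0],
], fingers=54)

```text
time: 35.83
tool_pos: [581.3, 63.6, 228.5]
tcp_rot: [-3.142, -0.0, -0.86]
contact_force: [-0.1, -0.2, -0.2]
grip_width: 53.1
```

```bash
python3 r.py
python3 - <<'E'
from h import *
o=bot.get_obs();y=o["tcp_rot"][2]
print(delta([473.3,77.5,297],-.33,(list(o["tool_pos"][:2])+[297],y)), y)
E
```

```text
35.83 [581.3  63.6 228.5] [-3.142 -0.    -0.86 ] q6 2.409 F [-0.1 -0.2 -0.2] M [ 0.072  0.    -0.059] tau6 -0.007 g 53.1
(array([-81. ,  72.8,   0. ]), np.float64(-0.5301)) -0.8600635870193849
```

Emit:
step_arm([
  [0, 0, -8, 0, 0, 0],
  [0, 0, -30, 0, 0, 0],
  [0, 0, -60, 0, 0, 0],
  [0, 0, -68, 0, 0, 0],
  [0, 0, -68, 0, 0, 0],
])

```text
time: 36.25
tool_pos: [582.4, 63.8, 299.9]
tcp_rot: [-3.137, -0.005, -0.86]
contact_force: [-0.1, 0.3, 0.5]
grip_width: 53.9
```

Emit:
step_arm([
  [-81, 72.8, 0, 0, 0, -0.53],
  [-81, 72.8, 0, 0, 0, -0.53],
  [-81, 72.8, 0, 0, 0, -0.53],
  [-81, 72.8, 0, 0, 0, -0.53],
  [-81, 72.8, 0, 0, 0, -0.53],
])

```text
time: 36.67
tool_pos: [471.3, 78.0, 295.9]
tcp_rot: [3.141, 0.001, -0.323]
contact_force: [-0.1, -0.1, 0.5]
grip_width: 54.2
```

Emit:
step_arm([
  [0, 0, 20, 0, 0, 0],
  [0, 0, 40, 0, 0, 0],
  [0, 0, 60, 0, 0, 0],
  [0, 0, 67, 0, 0, 0],
  [0, 0, 67, 0, 0, 0],
])

```text
time: 37.08
tool_pos: [471.7, 77.7, 227.2]
tcp_rot: [3.14, 0.005, -0.33]
contact_force: [-0.3, -0.3, -0.1]
grip_width: 54.0
```

Emit:
step_arm([
  [0, 0, 0, 0, 0, 0],
  [0, 0, 0, 0, 0, 0],
  [0, 0, 0, 0, 0, 0],
])

```text
time: 37.33
tool_pos: [473.7, 77.7, 230.5]
tcp_rot: [-3.141, -0.002, -0.33]
contact_force: [-0.4, 0.1, 0.6]
grip_width: 54.2
```

```bash
python3 r.py
```

```text
37.33 [473.7  77.7 230.5] [-3.141e+00 -2.000e-03 -3.300e-01] q6 1.904 F [-0.4  0.1  0.6] M [ 0.052  0.041 -0.023] tau6 -0.0 g 54.2
```

Emit:
step_arm([
  [0, 0, 0, 0, 0, 0],
  [0, 0, 0, 0, 0, 0],
  [0, 0, 0, 0, 0, 0],
  [0, 0, 0, 0, 0, 0],
  [0, 0, 0, 0, 0, 0],
], fingers=20)

```text
time: 37.75
tool_pos: [473.1, 77.5, 229.7]
tcp_rot: [3.141, -0.0, -0.33]
contact_force: [0.1, -1.1, 2.2]
grip_width: 29.9
```

```bash
python3 r.py; python3 r.py s
```

```text
37.75 [473.1  77.5 229.7] [ 3.141 -0.    -0.33 ] q6 1.904 F [ 0.1 -1.1  2.2] M [-0.178  0.115  0.162] tau6 0.142 g 29.9
37.8 [473.1  77.5 229.7] [ 3.141 -0.    -0.33 ] q6 1.904 F [ 0.5 -1.2  1.8] M [-0.106  0.138  0.085] tau6 0.13 g 29.7
```

Emit:
step_arm([
  [0, 0, 0, 0, 0, 0.03],
  [0, 0, 0, 0, 0, 0.06],
  [0, 0, 0, 0, 0, 0.06],
  [0, 0, 0, 0, 0, 0.06],
  [0, 0, 0, 0, 0, 0.06],
])

```text
time: 38.22
tool_pos: [473.1, 77.6, 229.6]
tcp_rot: [3.141, -0.0, -0.389]
contact_force: [-1.6, -2.0, 3.0]
grip_width: 29.9
```

```bash
python3 r.py; python3 r.py s
```

```text
38.22 [473.1  77.6 229.6] [ 3.141 -0.    -0.389] q6 1.963 F [-1.6 -2.   3. ] M [-0.258  0.293  0.275] tau6 0.268 g 29.9
38.27 [473.1  77.6 229.6] [ 3.141 -0.    -0.389] q6 1.963 F [-1.3 -1.9  4.1] M [-0.286  0.294  0.255] tau6 0.265 g 29.7
```

Emit:
step_arm([
  [0, 0, 0, 0, 0, 0],
  [0, 0, 0, 0, 0, 0],
  [0, 0, 0, 0, 0, 0],
  [0, 0, 0, 0, 0, 0],
  [0, 0, 0, 0, 0, 0],
], fingers=54)

```text
time: 38.68
tool_pos: [473.1, 77.8, 229.3]
tcp_rot: [-3.142, 0.0, -0.39]
contact_force: [-0.0, -1.6, -0.6]
grip_width: 53.3
```

Emit:
step_arm([
  [0, 0, -8, 0, 0, 0],
  [0, 0, -30, 0, 0, 0],
  [0, 0, -60, 0, 0, 0],
  [0, 0, -100, 0, 0, 0],
  [0, 0, -100, 0, 0, 0],
])

```text
time: 39.1
tool_pos: [475.6, 77.8, 337.2]
tcp_rot: [-3.137, -0.012, -0.39]
contact_force: [0.2, -0.4, 0.5]
grip_width: 54.2
```

Emit:
step_arm([
  [0, 0, 0, 0, 0, 0],
  [0, 0, 0, 0, 0, 0],
  [0, 0, 0, 0, 0, 0],
])

```text
time: 39.35
tool_pos: [472.6, 77.8, 328.6]
tcp_rot: [3.141, 0.002, -0.39]
contact_force: [-0.1, -0.6, 0.6]
grip_width: 54.0
```

```bash
python3 r.py
python3 - <<'E'
from h import *
w=bot.capture("side"); cv2.imwrite("pics/end.png",cv2.resize(w["color"][110:310,210:460,::-1],(750,600),interpolation=3))
E
```

```text
39.35 [472.6  77.8 328.6] [ 3.141e+00  2.000e-03 -3.900e-01] q6 1.964 F [-0.1 -0.6  0.6] M [ 0.055 -0.026 -0.002] tau6 0.0 g 54.0
```

View pics/end.png

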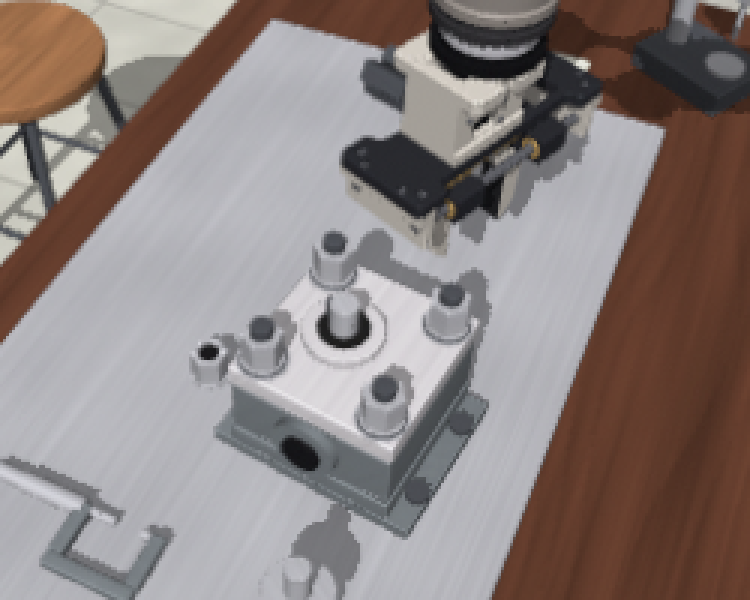

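The picture shows all four nuts on the cover, the one last gripped at pixel (450,315), the gripper clear above them, and the neighbouring items where they were. Handing in.

```bash
python3 -c "
from plant import bot
print(bot.close_job())"
```

```text
the job is handed in; nothing more can be done
None
```

I tightened all four nuts in cross order, each by about 3.8 to 4.0 rad, until the cover went solid and the nut was just nipped. The job was handed in at about 39 s; it reports no verdict.

| Nut, in order tightened | Position (x, y), mm | Moment once stopped, N m | Note |
|---|---|---|---|
| 1 | 473, 77 | 0.26 | re-felt at the end; that added about 0.03 rad |
| 2 | 593, 171 | 0.25 | opposite nut 1 |
| 3 | 487, 184 | 0.24 | |
| 4 | 580, 64 | 0.23–0.25 | opposite nut 3 |

- **Tightness:** the stopped readings are at or slightly above the 0.23 N m target, by my estimate 35 to 40 N per nut. While turning I estimated about 0.36–0.39 N m against the nominal 0.33. That is a little high but well under 0.6.
- **Disagreement in the readings:** on the first three nuts the two moment measures were noisy, by about 0.04 N m. Stopping after a fast step read lower (0.15–0.18) than stopping after a slow one, so I added 0.1–0.15 rad to the first two nuts.
- **Not checked:** only nut 1 was gripped again after all four were tight. I did not measure the cover's level directly.
- **Surroundings:** the last picture shows the gripper clear of the pump and the items in that view where they were. That view does not cover the whole bench.

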